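Set the height of a label-scanner stand and close its cam lever

ROBOT

A 7-joint arm with a two-finger parallel gripper is mounted at the origin on the work surface. World frame = base frame: x ahead of the robot, y to its left, z up, the work surface at z = 0. Lengths are in m, angles in rad, forces in N, time in s.
With the tool pointing down it reaches from about 0.4 to 0.85 m from the base axis. Payload 10.4 kg.
Tool frame: the origin (TCP) lies at the very end of the fingers, on their centre line; the grasp point (between the pads) lies 19 mm behind it; z points along the fingers, y is the direction in which the jaws open and shut (so a half turn about z gives the same grasp; the last joint's range is limited). The gripper opens to 87 mm and grips with 3 to 60 N. Pads are 19 mm wide; open, the fingers measure 117 mm over their backs; the gripper's body (75 mm by 190 mm) begins 51 mm behind the grasp point.
Start: joints at [-0.023, 0.332, -0.065, 1.46, 0.022, 1.35, -0.088], TCP at [0.625, 0, 0.223] pointing down, gripper open.
Joint ranges: [-2.6, 2.6], [-0.5, 2.12], [-1.47, 1.34], [0.16, 2.42], [-1.27, 4.41], [0.06, 2.06], [-2.6, 2.6]. Speed limits (rad/s): [2.22, 2.22, 2.79, 2.79, 3.14, 3.14, 3.14].

INTERFACE

Orientations are given as a unit quaternion [x, y, z, w].
In Python, from bench import r gives the robot as it stands.
- The arm moves only by the shell command python3 -m crank 'ROWS' [FORCE]. ROWS is JSON, a list of rows, each a list of 3 entries, a list of its own where there are three numbers: the opening, from -1 (shut) to 1 (fully open), so that 0 is half open, then the shift along the tool's x, y, z in mm, then the turn about the tool's z in degrees. A call has 1 to 12 rows; each row is the pose to reach, as a shift and turn from the pose commanded when the call began, along the tool's axes at that moment; what a row does not reach only later rows make up. A row lasts 1/12 s, in which the tool goes at most 41.7 mm and 7.16 degrees, less where a joint would pass 70% of its speed; a pose out of reach is approached as far as the arm can. A call with a gripper value outside its range is refused whole. The fingers move at their own pace and stop on an object; FORCE is the grip in N (left out, the last holds). Time passes only in rows, so rows that repeat a pose let the fingers close. It gives the time, the measured TCP pose, the force and the opening at its end, in the units of the state.
- r.read_state(): the state, without advancing time (a new reading comes with each control period).
- r.camera(name): name is "scene" or "side" or "wrist"; returns a dict with "pixels" (420x560x3 uint8, red, green, blue), "fov_y" (degrees; the focal length in pixels is half the picture's height over the tangent of half this angle, whatever the lens; pixels are square), "cx", "cy" (the principal point, pixels), "cam_to_world" (4x4, takes a point from camera to world coordinates). Camera axes: x right, y down, z forward; pixel columns grow to the right and rows downward; lengths in m; the calibration is good to about 2 mm. A picture is of the moment at which its call begins. There is no depth.
- r.close_job(): hands the job in, once; it reports no verdict.
The state is a dict: "time": time; "joint_positions": joint angles; "joint_vel": joint speeds; "joint_torque": joint torques, N m; "ee_pos": TCP position; "eef_rot": TCP orientation; "ft_force": force on the tool from outside, world axes, zero at the start; "torque": the same for the moment, N m; "width": finger opening in m.
Only numpy, scipy, OpenCV 4.12 (cv2) and the standard library are available. Lean on these libraries where they do the work, as an engineer would, in place of code of your own. Each camera call takes 0.05 s, during which the arm holds its last target.

TASK

Slip the tall spacer sleeve over the top of the scanner stand's mast so that it sits on the mast's plate, and let go of it. Then press the plate down with the fingertips, with the cam lever still open, until its top is level with the pointer on the gauge rod, and, holding it at that height, slide the cam lever fully closed against its stop. Finish while still holding the plate down at the pointer with the lever closed, because the lever alone will not hold the mast until I have tightened its lock screw; do not shift the pointer, and leave everything else on the table where it is.

Things in the scene. Friction and masses are not known exactly. Their poses are not given: they have to be found in the camera images.
- sleeve: The tall spacer sleeve: plain aluminium tube standing on the table, outside diameter 44 mm, bore 27 mm, height 28 mm, about 60 g. Origin at the centre of its underside, z up along the bore. A short spacer of the same diameters, 10 mm high, stands nearby and is not wanted; the two may be either way round.
- mast: Sliding mast of the stand: steel tube moving vertically in a black outer tube, with an aluminium plate on top, 165 x 112 x 10 mm. Origin on the mast's axis at the plate's top face; z up, -x along the plate to its long free end, roughly towards the robot, y to the left seen from the robot. The flat top spans x -140 to +25, y -60 to +52 mm.
- pin_top (a point): Top of the pin standing on the plate on the mast's axis, 36 mm above the plate. Pin diameter 24 mm, the top 9 mm tapered to 12 mm. The sleeve goes over it with 3 mm play in diameter and rests on the plate.
- press_spot (a point): Middle of the empty part of the plate's top, outside the open lever, at x -110, y -45 mm of the mast's frame. Fingertips may press here or anywhere free. A spring holds the mast at its top stop (plate top 190 mm above the table); it goes down up to 80 mm and pushes back with 6 N at the top, 9 N when 65 mm down; let go, it springs up, lever open or closed.
- lever (a joint): Angle of the black cam lever on the plate, rad. 0 = closed: it lies along the mast's -x (on y = +30 mm) against its stop, a small block on the far (+y) side. Open is positive: the free end swings towards the mast's -y, at the start 0.5 to 0.75. Dry friction 0.2 N m (3 N at 65 mm from the pivot); it stays where left and rides with the plate.
- lever_pivot (a point): Vertical pivot of the cam lever at the plate's top, at x -45, y +30 mm of the mast's frame. The hub is 24 mm in diameter and 27 mm high; the bar is 10 mm thick, stands from 4 to 22 mm above the plate and ends 88 mm from the pivot (12 mm thick, up to 25 mm high in its last 18 mm).
- lever_tip (a point): Middle of the free end of the cam lever, 88 mm from its pivot, 13 mm above the plate's top.
- pointer_tip (a point): Tip, at its top face, of the small dark pointer on the thin gauge rod (10 mm diameter, 202 mm high) on the mast's +y side; 8 mm beyond the plate's +y edge, x +10 mm of the mast's axis. Its height, 125 to 155 mm above the table, is where the plate's top has to be set. It slides on the rod if pushed with over 4 N: keep clear.
- short_spacer: Bystander: short aluminium spacer, 44 mm outside, 27 mm bore, 10 mm high, on the table; origin at the centre of its underside. Leave it.
- tape_roll: Bystander: roll of brown packing tape lying flat, 84 mm diameter, 24 mm high; origin at the centre of its underside.
- screwdriver: Bystander: screwdriver lying on the table left of the stand, about 200 mm long.
- cleaner: Bystander: white bottle, 68 mm diameter, 200 mm high; origin at the centre of its underside.
- wipes_tub: Bystander: white tub, 90 mm diameter, 130 mm high; origin at the centre of its underside.
- towel_roll: Bystander: white paper roll standing upright, 110 mm diameter, 110 mm high; origin at the centre of its underside.
- carton: Bystander: closed cardboard carton 90 x 130 x 60 mm; origin at the centre of its underside.

How it is judged:
On the way, in this order (a step that is already met when the one before it is completed fails the run):
1. the tall sleeve sits on the plate around the pin, let go (horizontal distance between sleeve and mast below 0.005 m and z of sleeve in the frame of mast between -0.004 and 0.004 m and angle between the z axis of sleeve and the z axis of mast, either way round below 0.1 rad and contact force between the fingers and sleeve below 0.3 N), for 0.2 s.
2. the plate is pressed down level with the pointer, lever still open (z of mast in the frame of pointer_tip between -0.005 and 0.005 m and contact force between the fingers and mast above 2 N and value of joint lever above 0.35 rad), for 0.2 s.
3. the lever is closed with the plate held at the pointer (z of mast in the frame of pointer_tip between -0.005 and 0.005 m and contact force between the fingers and mast above 2 N and value of joint lever below 0.08 rad), for 0.2 s.
At the end, for the whole second after the job is handed in: Tall sleeve on the plate around the pin (5 mm of the axis, 4 mm in height, 0.1 rad), fingers off it; plate top within 5 mm of the pointer's height; cam lever under 0.08 rad; fingers press the mast or lever with over 2 N, through the last second (all of step 1 and all of step 3); the arm keeps its last pose, push and grip.
It fails at once if the lever is more than half closed while the plate is over 8 mm off the pointer's height (value of joint lever below 0.25 rad and (z of mast in the frame of pointer_tip above 0.008 m or z of mast in the frame of pointer_tip below -0.008 m)).
It fails at once if the pointer is shifted by more than 4 mm (distance of pointer_tip from where it was at the start of the episode above 0.004 m).
It fails at once if a bystander is moved by more than 30 mm (distance of any of short_spacer, tape_roll, screwdriver, cleaner, wipes_tub, towel_roll, carton from where it was at the start of the episode above 0.03 m).
It also fails if it takes over 64 s, if anything falls off the work surface, if the arm or the gripper's body presses on something with over 40 N, if the wrist force passes 120 N, or if a joint passes its speed limit or range.

## Working session

There is one attempt and no reset: what is moved stays moved. The work goes in short steps, Python scripts to look and compute and a shell command to move; the robot and the scene stay as the last step left them, time stands still between calls to the robot, and variables do not carry over. Pictures are saved under pics/ and viewed, and the job is handed in when it is done.

```bash
mkdir -p pics; ls
python3 - <<'E'
from bench import r
import cv2,numpy as np
s=r.read_state()
for k,v in s.items(): print(k,np.round(v,4).tolist())
for n in ("scene","side","wrist"):
    c=r.camera(n); cv2.imwrite(f"pics/{n}0.png",c["pixels"][:,:,::-1]); np.savez(f"pics/{n}0.npz",**c)
    print(n,c["fov_y"],c["cx"],c["cy"],np.round(c["cam_to_world"],3).tolist())
E
```

```text
pics
time 0.0
joint_positions [-0.0226, 0.3329, -0.0647, 1.461, 0.0216, 1.3499, -0.0885]
joint_vel [0.001, 0.0002, 0.0002, -0.0004, 0.0001, -0.0012, -0.0012]
joint_torque [-0.0001, -62.3246, 0.0244, -38.9891, -0.0614, 0.0398, 0.0002]
ee_pos [0.6246, 0.0, 0.2217]
eef_rot [0.7071, 0.7071, -0.0006, -0.0005]
ft_force [-0.2999, -0.9381, 0.3625]
torque [-0.017, 0.0159, -0.0047]
width 0.0872
scene 56.53869982694544 278.8347028419942 207.92133365501195 [[0.018, 0.779, -0.627, 1.236], [1.0, -0.002, 0.026, -0.105], [0.019, -0.627, -0.779, 0.994], [0.0, 0.0, 0.0, 1.0]]
side 51.81952401156219 285.2376627986913 208.79149711131902 [[0.977, -0.149, 0.151, 0.415], [-0.211, -0.622, 0.754, -0.886], [-0.019, -0.768, -0.64, 0.843], [0.0, 0.0, 0.0, 1.0]]
wrist 67.80065473540614 274.1824184135482 205.11709341221538 [[1.0, 0.001, -0.001, 0.624], [0.001, -0.952, -0.305, 0.085], [-0.001, 0.305, -0.952, 0.384], [0.0, 0.0, 0.0, 1.0]]
```

View pics/scene0.png

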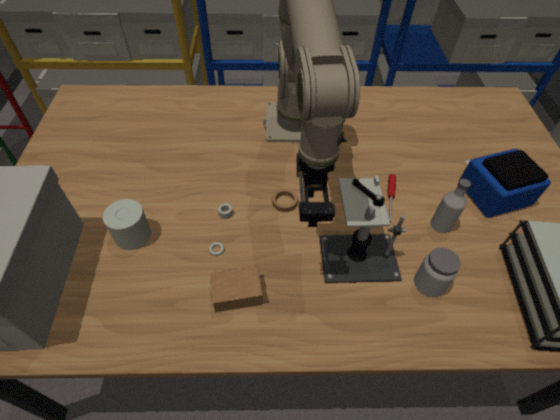

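View pics/side0.png

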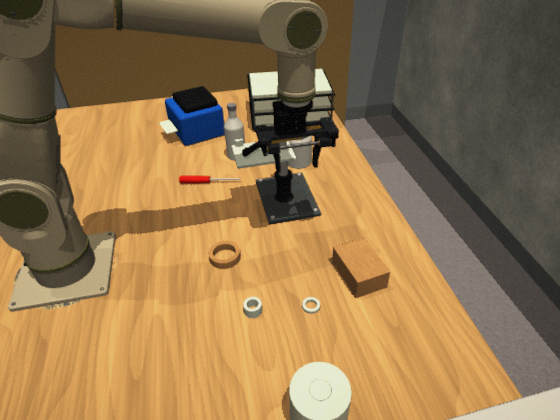

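View pics/wrist0.png

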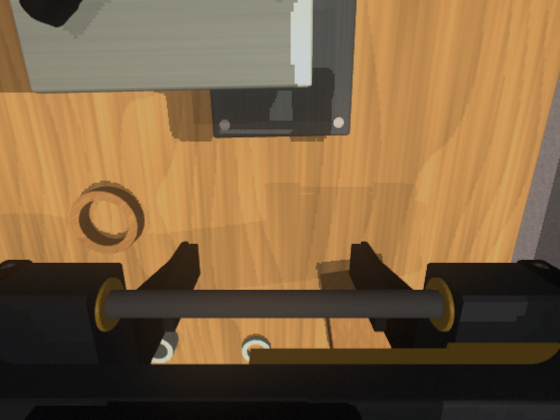

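```bash
cat > h.py <<'E'
import numpy as np,cv2
from bench import r
def load(n): return dict(np.load(f"pics/{n}.npz"))
def snap(n,t):
    c=r.camera(n); cv2.imwrite(f"pics/{t}.png",c["pixels"][:,:,::-1]); np.savez(f"pics/{t}.npz",**c); return c
def ray(c,u,v):
    f=210/np.tan(np.radians(float(c["fov_y"]))/2)
    d=np.array([(u-c["cx"])/f,(v-c["cy"])/f,1.]); T=c["cam_to_world"]
    d=T[:3,:3]@d; return T[:3,3],d/np.linalg.norm(d)
def onz(c,u,v,z):
    o,d=ray(c,u,v); return o+d*(z-o[2])/d[2]
def proj(c,p):
    f=210/np.tan(np.radians(float(c["fov_y"]))/2); T=c["cam_to_world"]
    q=T[:3,:3].T@(np.asarray(p,float)-T[:3,3]); return np.array([c["cx"]+f*q[0]/q[2],c["cy"]+f*q[1]/q[2]])
def tri(c1,p1,c2,p2):
    A=[];b=[]
    M=np.zeros((3,3));y=np.zeros(3);L=[]
    for c,p in((c1,p1),(c2,p2)):
        o,d=ray(c,*p);P=np.eye(3)-np.outer(d,d);M+=P;y+=P@o;L.append((o,d))
    x=np.linalg.solve(M,y); return x,[np.linalg.norm(np.cross(x-o,d)) for o,d in L]
def crop(t,u0,v0,w,h,k,out):
    im=cv2.imread(f"pics/{t}.png")[v0:v0+h,u0:u0+w]
    cv2.imwrite(f"pics/{out}.png",cv2.resize(im,None,fx=k,fy=k,interpolation=cv2.INTER_CUBIC))
E
python3 - <<'E'
from h import *
crop("scene0",310,160,110,130,5-1,"s0a"); crop("scene0",195,190,60,70,8,"s0b"); crop("side0",225,120,110,110,5,"d0a"); crop("side0",235,290,100,40,8,"d0b")
for n in("scene0","side0"):
    c=load(n); print(n,proj(c,[0.6246,0,0.2217]),proj(c,[0,0,0]))
    hsv=cv2.cvtColor(c["pixels"],cv2.COLOR_RGB2HSV); 
    m=((hsv[:,:,1]<70)&(hsv[:,:,2]>90)).astype(np.uint8)
    k,l,st,ce=cv2.connectedComponentsWithStats(m)
    for i in range(1,k):
        if 40<st[i,4]<900: print(st[i],ce[i].round(1))
E
```

```text
scene0 [310.11710492 210.71085643] [294.83825135 122.19691303]
[78 12 40  3 79] [99.1 13.3]
[500  17  28   2  55] [513.3  17.5]
[276  40  12  27 108] [281.9  53.5]
[35 69 13 14 77] [41.2 74.7]
[225  71  40   8 233] [243.4  74.3]
[263  72  15  14  91] [270.5  79.9]
[151  76  36   9  74] [171.2  82.4]
[91 82 37  3 45] [109.1  83.8]
[264 103  37  37 630] [277.3 126. ]
[357 175  26  24 275] [371.8 185.1]
[460 180  10   6  42] [464.7 182.5]
[443 191  24  19 305] [454.4 200.4]
[218 203  14  12 102] [224.6 208.6]
[519 234  38  94 414] [537.6 279.7]
[209 242  15  14 119] [216.1 248.2]
[509 245  33  91 322] [525.8 290.6]
[424 248  36  33 767] [442.6 263.1]
side0 [296.57384827 167.49287332] [ 67.21254633 268.789527  ]
[314  68  18  26 342] [321.1  82.1]
[249  71  30  27 694] [263.7  84.2]
[441  83  11  20 115] [446.3  93.8]
[312  96  19  13 184] [321.  102.1]
[254 100  22  13 214] [263.1 105.8]
[306 111  23  10 171] [316.1 115.3]
[255 115  19  11 184] [264.4 119.8]
[160 119  18  15 158] [168.2 126.3]
[280 136  36  12 166] [298.4 141.8]
[280 146  31  22 553] [296.3 156.2]
[540 175  20  14 132] [548.7 181.8]
[244 297  18  21 298] [252.5 306.6]
[302 297  18  16 163] [310.7 304.6]
```

View pics/s0a.png

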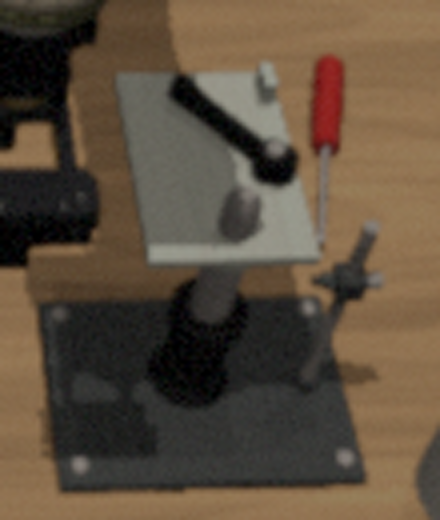

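View pics/s0b.png

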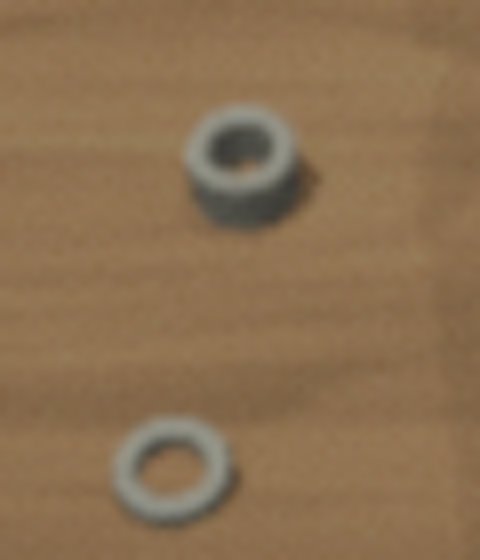

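View pics/d0b.png

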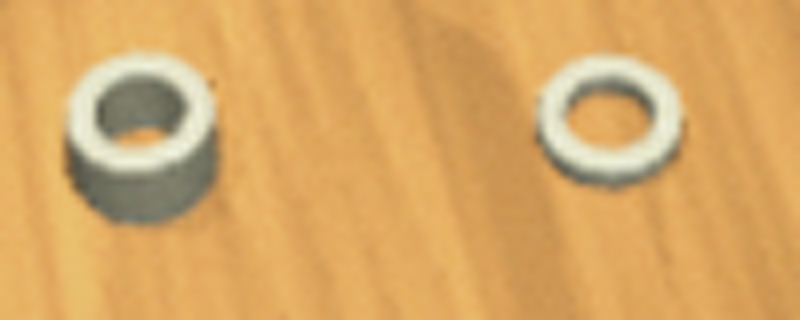

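View pics/d0a.png

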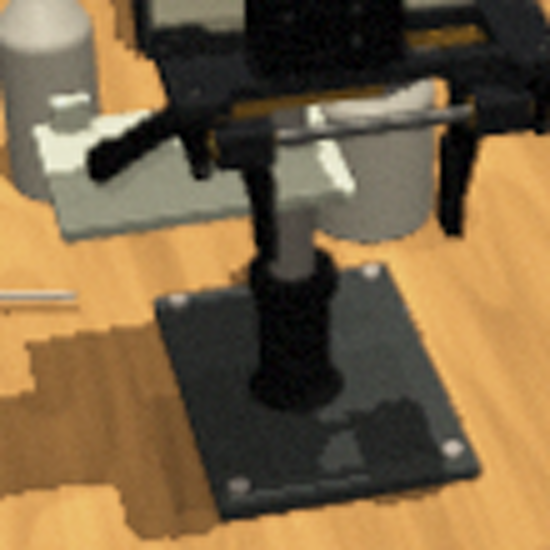

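Run:
```python
from h import *
c=load("scene0");d=load("side0")
print("tall",onz(c,225,208.5,.028),onz(d,252.5,304,.028),tri(c,(225,208.5),d,(252.5,304)))
print("short",onz(c,216.2,247.5,.010),onz(d,311,303.8,.010))
P=lambda u,v,z=.19:onz(c,310+u/4,160+v/4,z).round(4)
print("A far left",P(117,72)); print("far right",P(280,75)); print("bot l",P(148,243),P(150,263,.18)); print("bot r",P(318,259,.18),P(312,240))
print("pivot",P(273,150,.217)); print("levtip top",P(183,82,.215)); print("pin top",P(243,190,.226))
Q=lambda u,v,z=.19:onz(d,225+u/5,120+v/5,z).round(4)
print("side near-left corner",Q(67,232)); print(Q(36,125),Q(345,190),Q(98,165,.203))
print("rod top",P(372,222,.202),"pointer",P(315,278,.14))
```

```text
tall [ 0.46129404 -0.24276776  0.028     ] [ 0.4596767  -0.24712567  0.028     ] (array([ 0.4593577 , -0.24368977,  0.0245842 ]), [np.float64(0.0007946890246667159), np.float64(0.0007946890246668568)])
short [ 0.59578648 -0.26135605  0.01      ] [ 0.59674035 -0.26395232  0.01      ]
A far left [0.4817 0.095  0.19  ]
far right [0.4847 0.2105 0.19  ]
bot l [0.6329 0.0976 0.19  ] [0.6416 0.0993 0.18  ]
bot r [0.6389 0.2096 0.18  ] [0.6309 0.2048 0.19  ]
pivot [0.5772 0.183  0.217 ]
levtip top [0.5146 0.1329 0.215 ]
pin top [0.6181 0.1545 0.226 ]
side near-left corner [0.4846 0.0875 0.19  ]
[0.4814 0.2009 0.19  ] [0.639  0.0917 0.19  ] [0.5084 0.1292 0.203 ]
rod top [0.6256 0.242  0.202 ] pointer [0.6254 0.2198 0.14  ]
```

```bash
python3 -m crank '[[1,[-25,-10,0],0],[1,[-55,-28,5],0],[1,[-85,-46,15],0],[1,[-115,-64,25],0],[1,[-145,-82,35],0],[1,[-175,-100,45],0],[1,[-205,-118,55],0],[1,[-235,-136,65],0],[1,[-265,-150,75],0],[1,[-285,-160,80],0],[1,[-295,-165,80],0],[1,[-295,-165,80],0]]'
python3 - <<'E'
from h import *
c=snap("wrist","w1"); print(r.read_state()["ee_pos"], proj(c,[.46,-.245,.028]))
E
```

```text
time: 1.15
ee_pos: [0.4585, -0.2972, 0.1424]
eef_rot: [0.709, 0.706, -0.0, -0.0]
ft_force: [0.9, -0.1, 0.0]
width: 0.0872
[ 0.46006202 -0.2951298   0.14273993] [276.65101847 144.2150531 ]
```

View pics/w1.png

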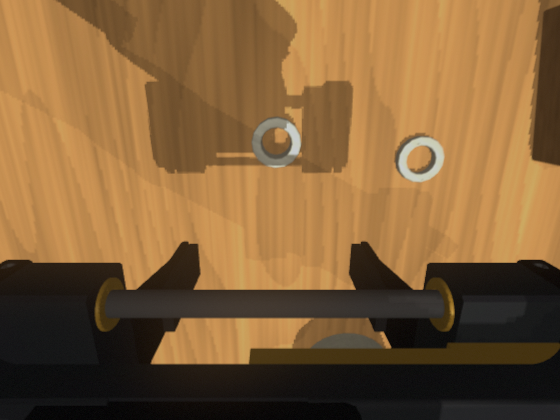

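Run:
```python
from h import *
crop("w1",240,105,75,75,8,"w1c")
c=load("w1")
for u,v in((276.5,141),(276.5,142),(276.5,143)):print(onz(c,u,v,.028))
print("short",onz(c,420,159,.01))
```

```text
[ 0.45987097 -0.24223118  0.028     ]
[ 0.45987005 -0.24309041  0.028     ]
[ 0.45986914 -0.24395131  0.028     ]
short [ 0.59543275 -0.26136683  0.01      ]
```

View pics/w1c.png

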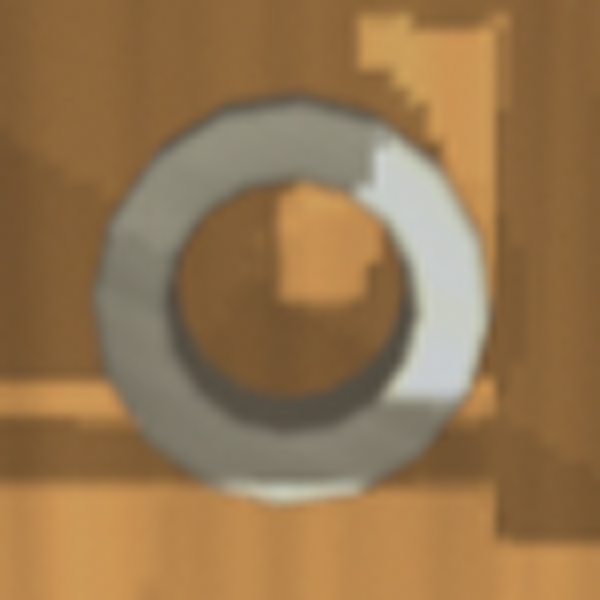

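```bash
python3 -m crank '[[1,[15,0,10],0],[1,[32,0,30],0],[1,[45,0,55],0],[1,[51,0,80],0],[1,[51,0,105],0],[1,[51,0,125],0],[1,[51,0,135],0],[1,[51,0,138],0],[1,[51,0,138],0],[1,[51,0,138],0]]' 20
python3 - <<'E'
from h import *
c=snap("wrist","w2"); print(r.read_state()["ee_pos"],r.read_state()["ft_force"])
E
```

```text
time: 2.03
ee_pos: [0.4612, -0.2438, 0.0057]
eef_rot: [0.707, 0.707, 0.0, 0.001]
ft_force: [-0.8, -0.5, 0.5]
width: 0.0867
[ 0.4612224  -0.24406667  0.0059181 ] [ 0.58388023 -0.3835818  -0.98028774]
```

View pics/w2.png

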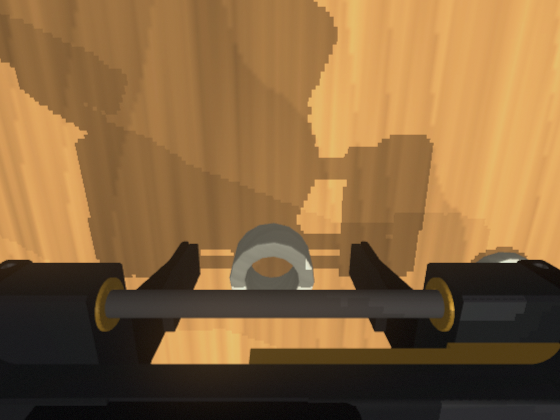

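The sleeve (centre near 272,275) stands between the open fingers (tips near 190 and 360). I'll close and lift.

```bash
python3 -m crank '[[-1,[0,0,0],0],[-1,[0,0,0],0],[-1,[0,0,0],0],[-1,[0,0,0],0],[-1,[0,0,0],0],[-1,[0,0,0],0],[-1,[0,0,-10],0],[-1,[0,0,-30],0],[-1,[0,0,-60],0],[-1,[0,0,-60],0]]' 25
python3 - <<'E'
from h import *
c=snap("wrist","w3"); s=r.read_state(); print(s["ee_pos"],s["ft_force"],s["width"])
E
```

```text
time: 2.92
ee_pos: [0.4627, -0.2453, 0.07]
eef_rot: [0.707, 0.707, 0.001, 0.003]
ft_force: [1.4, -0.6, 0.5]
width: 0.0411
[ 0.46202347 -0.24489075  0.06791121] [ 0.13150709  0.33717506 -1.259125  ] 0.04167035896348028
```

View pics/w3.png

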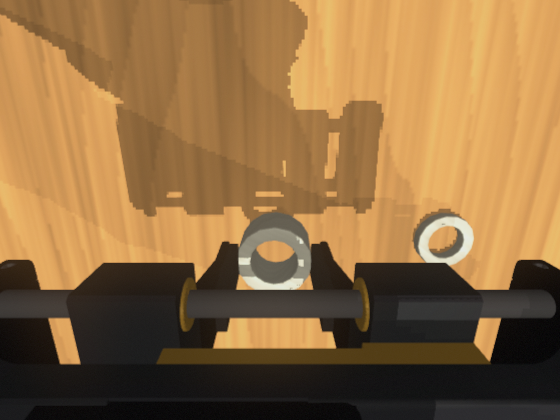

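```bash
python3 -m crank '[[-1,[0,0,-20],0],[-1,[10,5,-50],0],[-1,[30,15,-80],0],[-1,[55,25,-108],0],[-1,[83,39,-133],0],[-1,[113,53,-153],0],[-1,[145,68,-170],0],[-1,[179,84,-187],0],[-1,[213,100,-203],0],[-1,[246,115,-215],0],[-1,[275,129,-223],0],[-1,[295,138,-225],0]]'
python3 -m crank '[[-1,[8,2,0],0],[-1,[9,2,0],0],[-1,[9,2,0],0],[-1,[9,2,0],0]]'
python3 - <<'E'
from h import *
c=snap("wrist","w4");snap("scene","s4");snap("side","d4"); s=r.read_state(); print(s["ee_pos"],s["ft_force"],s["width"])
print(proj(c,[.617,.155,.19]),proj(c,[.617,.155,.226]))
E
```

```text
time: 3.97
ee_pos: [0.5989, 0.0549, 0.2906]
eef_rot: [0.706, 0.708, 0.001, -0.0]
ft_force: [-1.3, 0.1, -0.5]
width: 0.0413
time: 4.3
ee_pos: [0.5996, 0.058, 0.2891]
eef_rot: [0.708, 0.706, -0.001, 0.0]
ft_force: [-0.1, 0.2, -0.7]
width: 0.0419
[0.59980472 0.05836889 0.28960656] [ 0.06194357  0.33998797 -0.69561855] 0.04142182682559015
[297.27595072  88.61668535] [301.00755653  85.99940967]
```

View pics/w4.png

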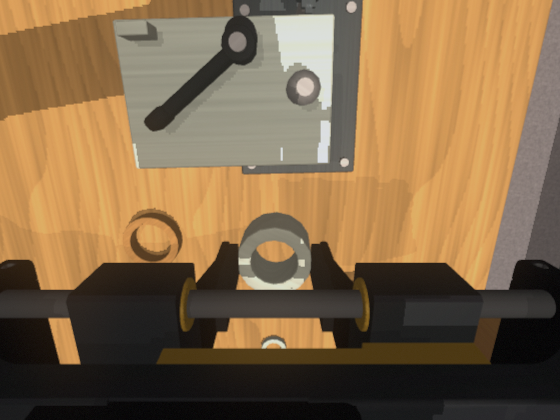

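View pics/d4.png

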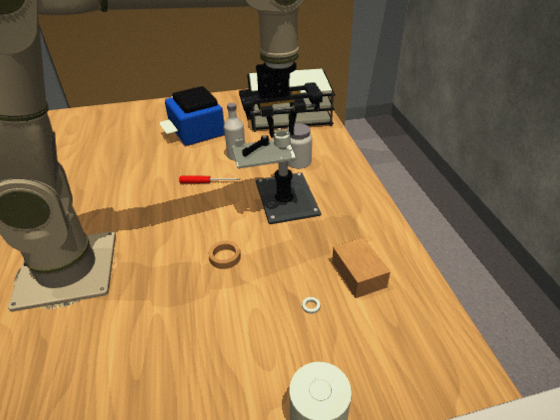

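Run:
```python
from h import *
crop("w4",90,0,270,190,3-.0,"w4a"); crop("w4",225,200,100,100,7,"w4b"); crop("scene4" if 0 else "s4",310,150,120,120,6,"s4a")
c=load("w4")
print("pintop",onz(c,305,86.3,.226))
K=[(115,21),(137,167),(329,162),(333,15)]; M=[(-140,52),(-140,-60),(25,-60),(25,52)]
W=np.array([onz(c,*k,.19)[:2] for k in K])*1000; M=np.array(M,float)
T,_=cv2.estimateAffinePartial2D(M,W); print(W.round(1).tolist(),T.round(4).tolist(),np.degrees(np.arctan2(T[1,0],T[0,0])), (M@T[:,:2].T+T[:,2]-W).round(1).tolist(),np.hypot(*T[:,0]))
```

```text
pintop [0.61969486 0.15480645 0.226     ]
[[481.5, 202.0], [483.0, 93.1], [644.9, 97.1], [642.1, 205.6]] [[0.975, -0.0218, 618.8613], [0.0218, 0.975, 154.6235]] 1.2790830095806052 [[-0.3, 0.3], [0.7, -0.0], [-0.3, -0.5], [-0.0, 0.2]] 0.9752500655065278
```

View pics/w4a.png

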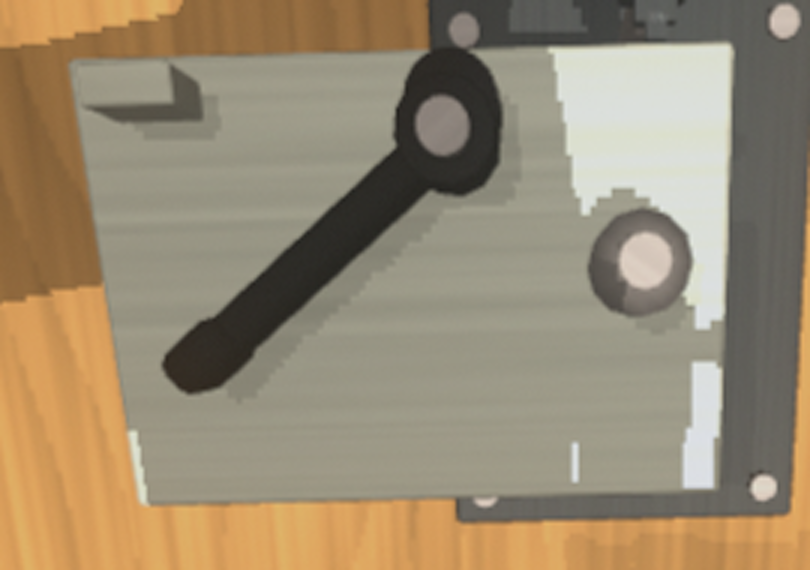

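View pics/w4b.png

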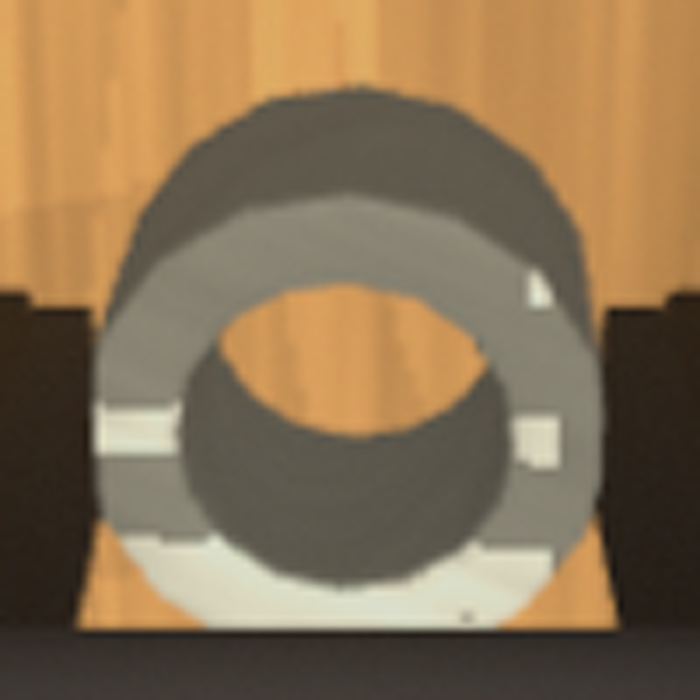

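View pics/s4a.png

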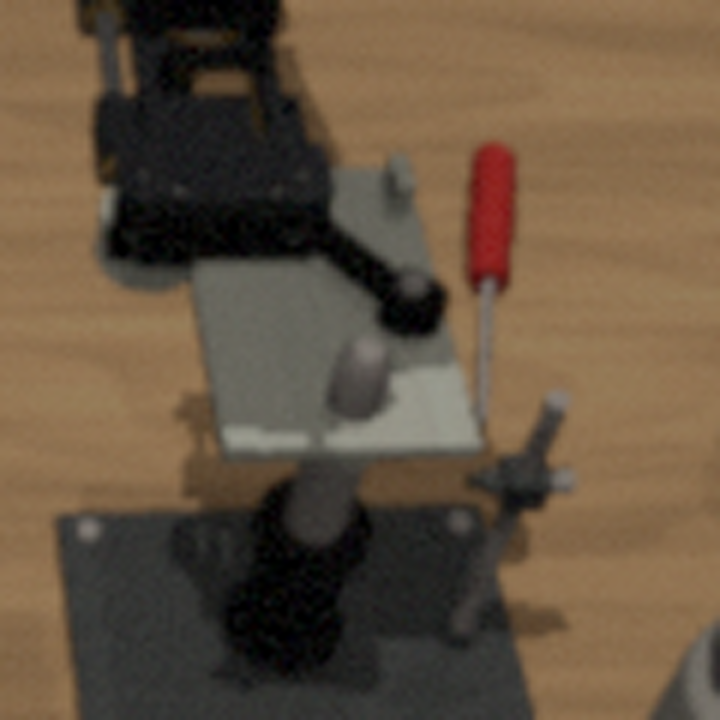

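Run:
```python
from h import *
c=load("w4");s=load("s4");d=load("d4")
print("rim", onz(c,274.6,261.5,.3136)); 
print("pin scene",onz(s,371.5,207.5,.226),"tri",tri(s,(371.5,207.5),c,(304.7,86.3)))
crop("d4",225,110,110,80,7,"d4a")
```

```text
rim [0.59905511 0.06985628 0.3136    ]
pin scene [0.61811682 0.15645888 0.226     ] tri (array([0.61949994, 0.1552554 , 0.22789052]), [np.float64(0.0005743791717710048), np.float64(0.0005743791717709763)])
```

View pics/d4a.png

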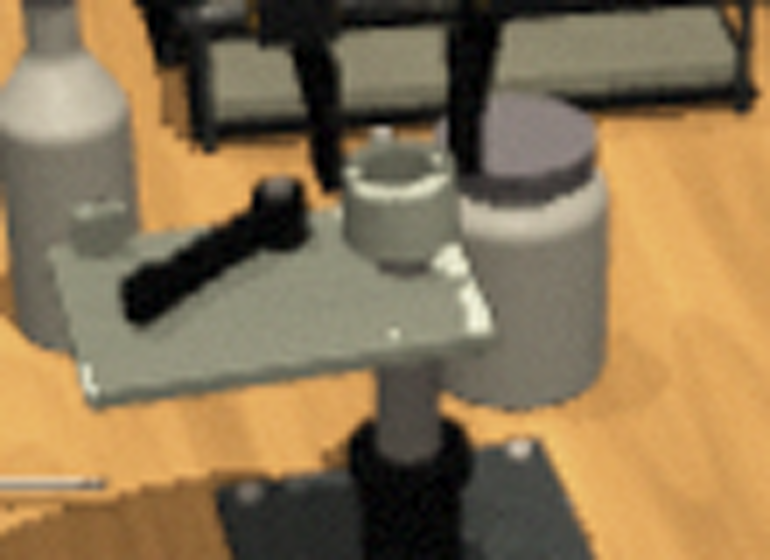

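Run:
```python
from h import *
c=load("w4");d=load("d4");s=r.read_state();p=s["ee_pos"]
for dz in(0,.019): 
  for dx in (-.021,0,.021): print(dz,dx,proj(c,p+[dx,0,dz]),(proj(d,p+[dx,0,dz])-[225,110])*7)
print((proj(d,p+[0,0,.024])-[225,110])*7,(proj(d,p+[0,.011,.024])-[225,110])*7)
# triangulate rim centre wrist/side
rs=(225+398/7,110+168/7)
print(tri(c,(274.6,261.5),d,rs))
```

```text
0 -0.021 [239.34722756 259.51970689] [339.55233216 174.25988522]
0 0 [275.89460047 259.48070372] [396.55045982 167.07556346]
0 0.021 [312.45007495 259.4416919 ] [453.21968018 159.93269878]
0.019 -0.021 [235.42564563 276.86352587] [337.62203362 127.47423997]
0.019 0 [276.06711094 276.82229044] [395.26606341 120.3461169 ]
0.019 0.021 [316.71859482 276.78104485] [452.57373318 113.25958731]
[394.92325429 107.87389253] [388.65236541  93.27267859]
(array([0.59956554, 0.05712771, 0.28988518]), [np.float64(0.0005131865456283101), np.float64(0.0005131865456283422)])
```

The wrist and side rays put the rim at tip height: the fingers were still closing when I lifted, so they only hold the top few millimetres of the sleeve. I'll set it down in free space and regrasp.

```bash
python3 - <<'E'
from h import *
s=load("s4")
print("tape",onz(load("scene0"),285,200,.024),"base left corners",onz(s,320,236,.005),onz(s,324,279,.005),"carton",onz(s,262,270,.06),onz(s,237,287,.06))
E
python3 -m crank '[[-1,[-8,0,3],0],[-1,[-22,0,10],0],[-1,[-40,0,20],0],[-1,[-60,0,35],0],[-1,[-80,0,53],0],[-1,[-98,0,73],0],[-1,[-112,0,95],0],[-1,[-120,0,118],0],[-1,[-120,0,141],0],[-1,[-120,0,164],0],[-1,[-120,0,185],0],[-1,[-120,0,200],0]]'
python3 - <<'E'
from h import *
snap("side","d5");snap("wrist","w5"); s=r.read_state(); print(s["ee_pos"],s["ft_force"],s["width"])
E
```

```text
tape [ 0.42335236 -0.05176609  0.024     ] base left corners [0.55237935 0.0530987  0.005     ] [0.70067762 0.05197156 0.005     ] carton [ 0.70174222 -0.12330474  0.06      ] [ 0.75221418 -0.18866155  0.06      ]
time: 5.45
ee_pos: [0.5984, -0.0622, 0.0869]
eef_rot: [0.708, 0.706, -0.001, -0.001]
ft_force: [0.0, 0.0, -0.4]
width: 0.0414
[ 0.59748916 -0.06183884  0.08626792] [-0.34223865 -0.65452366 -0.83510698] 0.04135630771046434
```

View pics/d5.png

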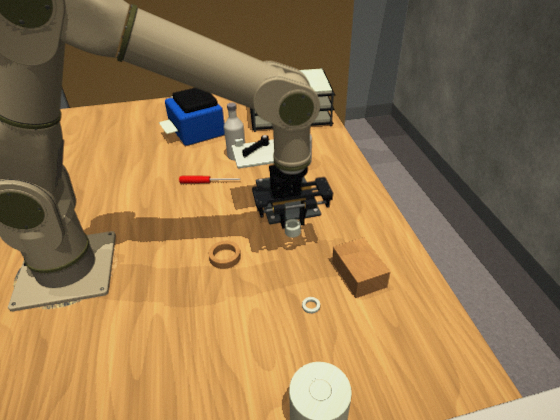

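View pics/w5.png

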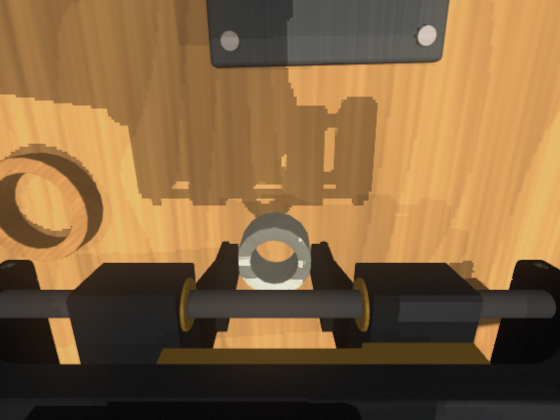

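```bash
python3 -m crank '[[-1,[0,0,15],0],[-1,[0,0,32],0],[-1,[0,0,45],0],[-1,[0,0,53],0],[-1,[0,0,57],0],[-1,[0,0,57],0],[-1,[0,0,57],0]]'
python3 - <<'E'
from h import *
c=snap("side","d6"); s=r.read_state(); print(s["ee_pos"],s["ft_force"],s["width"]); u,v=proj(c,s["ee_pos"]); print(u,v); crop("d6",int(u)-40,int(v)-40,80,80,8,"d6a")
E
```

```text
time: 6.13
ee_pos: [0.6004, -0.0602, 0.0332]
eef_rot: [0.707, 0.707, 0.0, 0.0]
ft_force: [-0.9, 0.2, 0.7]
width: 0.0414
[ 0.60061916 -0.06013309  0.03345896] [0.54780908 0.05686723 0.39150039] 0.04188542819460968
293.22872724090854 238.69123383018322
```

View pics/d6a.png

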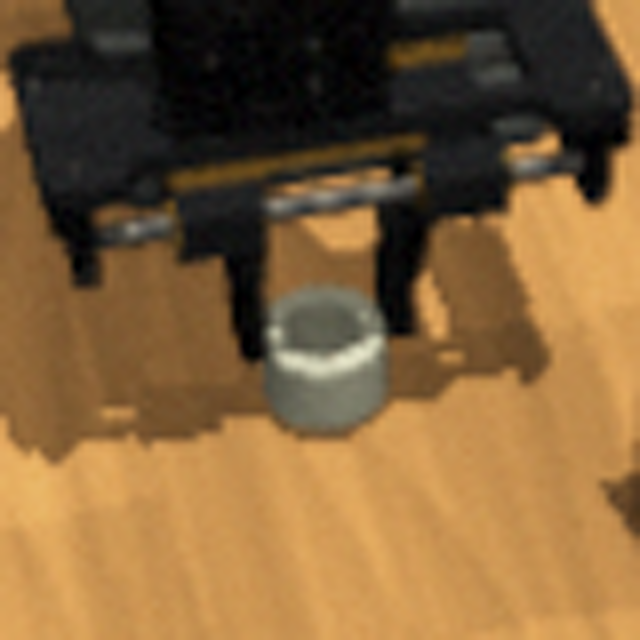

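```bash
python3 -m crank '[[-1,[0,0,1],0],[-1,[0,0,2],0],[-1,[0,0,3],0],[-1,[0,0,4],0],[-1,[0,0,4],0]]'; python3 -m crank '[[-1,[0,0,1],0],[-1,[0,0,2],0],[-1,[0,0,3],0],[-1,[0,0,4],0],[-1,[0,0,4],0]]'
```

```text
time: 6.6
ee_pos: [0.5999, -0.06, 0.0284]
eef_rot: [0.707, 0.707, -0.0, -0.0]
ft_force: [-0.2, -0.5, -0.7]
width: 0.0414
time: 7.02
ee_pos: [0.6005, -0.06, 0.0258]
eef_rot: [0.707, 0.707, 0.0, 0.0]
ft_force: [-3.2, 0.5, 11.1]
width: 0.0415
```

```bash
python3 -m crank '[[1,[0,0,-2],0],[1,[0,0,-2],0],[1,[0,0,-2],0],[1,[0,0,-2],0],[1,[0,0,-2],0],[1,[0,0,-2],0],[1,[0,0,-2],0],[1,[0,0,-2],0]]'
python3 - <<'E'
from h import *
c=snap("wrist","w7"); s=r.read_state(); print(s["ee_pos"],s["ft_force"],s["width"])
E
```

```text
time: 7.68
ee_pos: [0.6, -0.06, 0.0265]
eef_rot: [0.707, 0.707, -0.0, -0.0]
ft_force: [0.2, -0.3, 0.1]
width: 0.084
[ 0.60000227 -0.05997824  0.02649434] [-0.32739776  0.26801367 -0.51151659] 0.08497908654508046
```

View pics/w7.png

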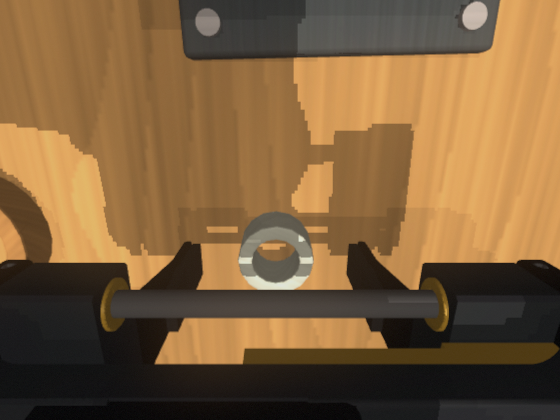

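```bash
python3 -m crank '[[1,[0,0,8],0],[1,[0,0,16],0],[1,[0,0,21],0],[1,[0,0,22],0],[1,[0,0,22],0]]'; python3 -m crank '[[-1,[0,0,0],0],[-1,[0,0,0],0],[-1,[0,0,0],0],[-1,[0,0,0],0],[-1,[0,0,0],0],[-1,[0,0,0],0],[-1,[0,0,0],0],[-1,[0,0,0],0],[-1,[0,0,0],0],[-1,[0,0,0],0],[-1,[0,0,0],0]]' 25;python3 -m crank '[[-1,[0,0,-5],0],[-1,[0,0,-15],0],[-1,[0,0,-30],0],[-1,[0,0,-50],0],[-1,[0,0,-70],0],[-1,[0,0,-85],0],[-1,[0,0,-90],0],[-1,[0,0,-90],0]]'
python3 - <<'E'
from h import *
c=snap("wrist","w8");d=snap("side","d8"); s=r.read_state(); print(s["ee_pos"],s["ft_force"],s["width"]);u,v=proj(d,s["ee_pos"]); print(u,v); crop("d8",int(u)-40,int(v)-40,80,80,8,"d8a")
E
```

```text
time: 8.15
ee_pos: [0.5994, -0.0599, 0.0037]
eef_rot: [0.707, 0.707, -0.0, -0.001]
ft_force: [0.4, -0.5, -1.1]
width: 0.0872
time: 9.07
ee_pos: [0.6001, -0.06, 0.0046]
eef_rot: [0.707, 0.707, 0.0, 0.0]
ft_force: [-0.8, 0.5, 0.9]
width: 0.0429
time: 9.73
ee_pos: [0.6011, -0.06, 0.0966]
eef_rot: [0.707, 0.707, 0.001, 0.001]
ft_force: [0.8, 0.3, -0.0]
width: 0.043
[ 0.59968521 -0.0599924   0.09410684] [-0.29434419 -0.40581852 -0.09855414] 0.04323432302974519
292.7051107867867 221.90697351599744
```

View pics/w8.png

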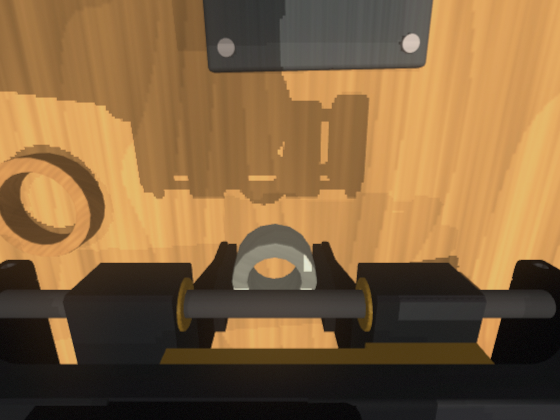

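View pics/d8a.png

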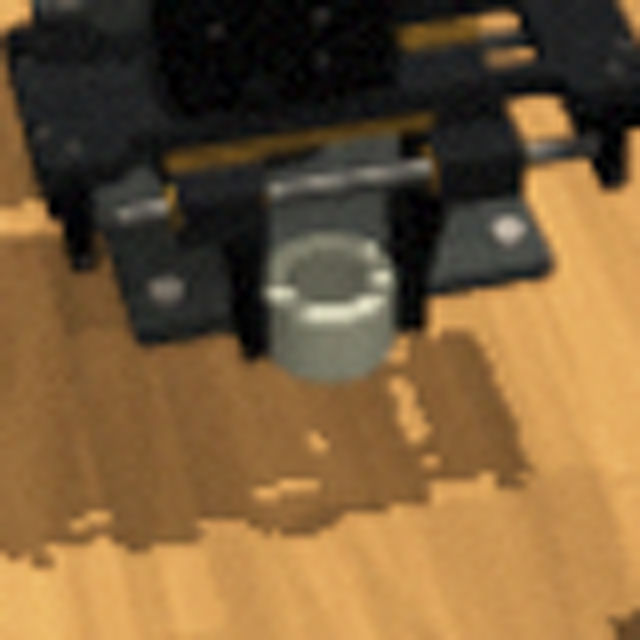

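```bash
python3 -m crank '[[-1,[0,0,-20],0],[-1,[5,0,-50],0],[-1,[15,2,-85],0],[-1,[30,5,-120],0],[-1,[50,8,-150],0],[-1,[80,12,-160],0],[-1,[112,15,-160],0],[-1,[145,18,-160],0],[-1,[175,19,-160],0],[-1,[200,20,-158],0],[-1,[212,20,-156],0],[-1,[215,20,-155],0]]';python3 -m crank '[[-1,[0,0,0],0],[-1,[0,0,0],0],[-1,[0,0,0],0]]';python3 - <<'E'
from h import *
c=snap("wrist","w9");d=snap("side","d9");e=snap("scene","s9"); s=r.read_state(); print(s["ee_pos"],s["ft_force"],s["width"]);u,v=proj(d,s["ee_pos"]); print(u,v); crop("d9",int(u)-45,int(v)-40,90,90,8,"d9a")
u,v=proj(e,s["ee_pos"]); crop("s9",int(u)-40,int(v)-40,80,80,8,"s9a"); crop("w9",220,200,120,95,6,"w9a")
E
```

```text
time: 10.83
ee_pos: [0.619, 0.1578, 0.2478]
eef_rot: [0.706, 0.708, -0.001, -0.001]
ft_force: [-0.1, -0.5, -0.2]
width: 0.043
time: 11.08
ee_pos: [0.6204, 0.1525, 0.2496]
eef_rot: [0.708, 0.706, -0.0, 0.0]
ft_force: [-0.1, -1.3, 0.3]
width: 0.0434
[0.62032623 0.15356386 0.24981699] [-0.19864528 -0.15585662 -0.03365732] 0.04339839751337319
282.1961123666004 128.67869926708116
```

View pics/w9.png

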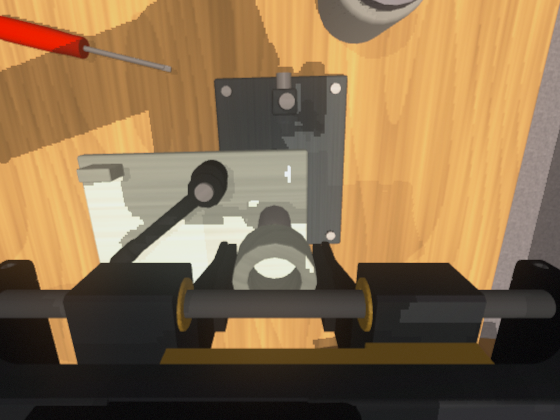

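View pics/w9a.png

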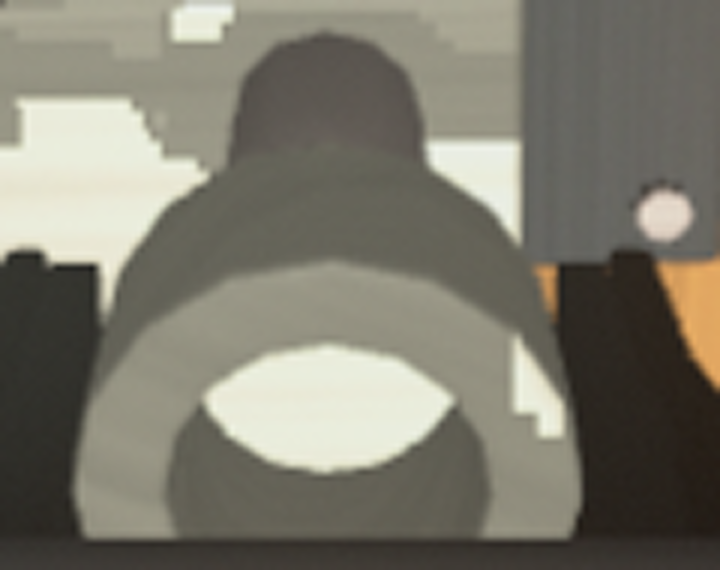

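View pics/d9a.png

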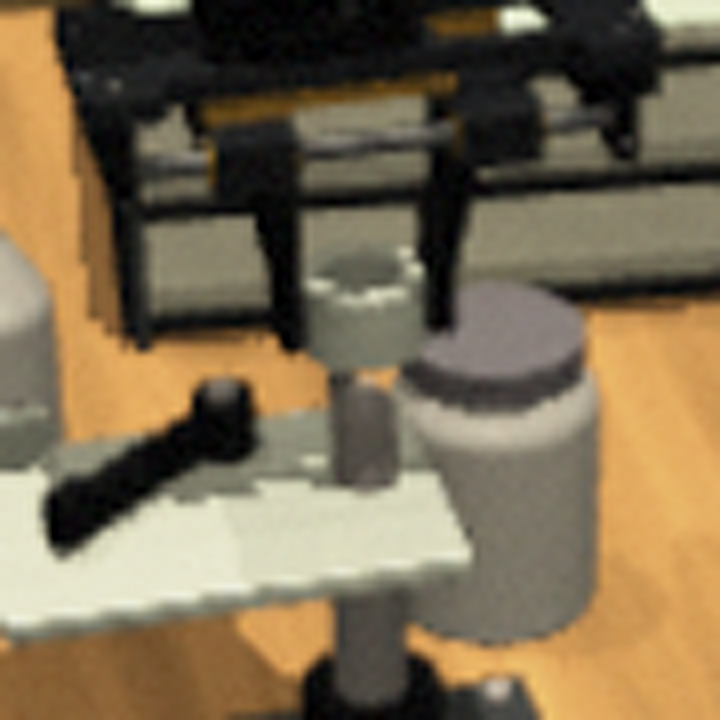

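View pics/s9a.png

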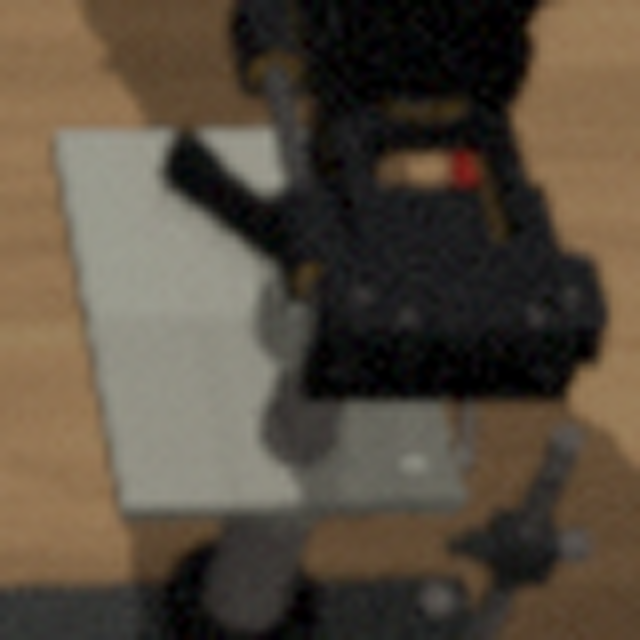

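Run:
```python
from h import *
s=r.read_state();p=s["ee_pos"]; q=np.array([.6200,.155,0])
for n in("w9","d9","s9"):
    c=load(n); u,v=proj(c,p)
    o,k={"w9":((220,200),6),"d9":((int(u)-45,int(v)-40),8),"s9":((int(u)-40,int(v)-40),8)}[n]
    for lab,P in(("pintop",q+[0,0,.226]),("pinbase",q+[0,0,.19]),("sleevebot",q+[0,0,.246]),("base+y edge",q+[0,.012,.19])):
        print(n,lab,((proj(c,P)-o)*k+3).round(1))
```

```text
w9 pintop [331.  236.9]
w9 pinbase [330.4 119.9]
w9 sleevebot [331.4 320.9]
w9 base+y edge [330.3  29.1]
d9 pintop [364.4 386.9]
d9 pinbase [366.8 475.3]
d9 sleevebot [363.1 336.3]
d9 base+y edge [359.9 458.2]
s9 pintop [315.4 371.6]
s9 pinbase [293.1 440.8]
s9 sleevebot [328.4 331.5]
s9 base+y edge [329.6 440.7]
```

Run:
```python
from h import *
s=r.read_state();p=np.array(s["ee_pos"]); print(p)
c=load("w9")
f=lambda P:((proj(c,P)-[220,200])*6+3).round(1)
print("rimc",f(p+[0,0,.024]),"bot+y",f(p+[0,.022,-.004]),"rim+y",f(p+[0,.022,.024]),"rim inner +y",f(p+[0,.0135,.024]),"bot inner -y",f(p+[0,-.0135,-.004]),"bot inner +y",f(p+[0,.0135,-.004]))
d=load("d9");u,v=proj(d,p)
g=lambda P:((proj(d,P)-[int(u)-45,int(v)-40])*8+4).round(1)
print(g(p+[0,0,-.004]),g(p+[0,-.022,-.004]),g(p+[0,-.022,.024]))
```

```text
[0.62032623 0.15356386 0.24981699]
rimc [336.  486.9] bot+y [334.5 122.4] rim+y [335.7 245.3] rim inner +y [335.8 341.2] bot inner -y [334.9 455.3] bot inner +y [334.6 205.8]
[365.8 339.7] [379.1 370.9] [377.4 297.7]
```

```bash
python3 -m crank '[[-1,[2,0,2],0],[-1,[2,0,6],0],[-1,[2,0,12],0],[-1,[2,0,18],0],[-1,[2,0,24],0],[-1,[2,0,29],0],[-1,[2,0,32],0],[-1,[2,0,32],0]]';python3 - <<'E'
from h import *
c=snap("wrist","w10");d=snap("side","d10"); s=r.read_state(); print(s["ee_pos"],s["ft_force"],s["torque"],s["width"]);u,v=proj(d,s["ee_pos"]); crop("d10",int(u)-45,int(v)-40,90,90,6,"d10a")
crop("w10",220,200,120,95,6,"w10a")
E
```

```text
time: 11.9
ee_pos: [0.6197, 0.1568, 0.2165]
eef_rot: [0.707, 0.707, -0.001, -0.0]
ft_force: [-0.3, 0.6, -0.9]
width: 0.0431
[0.62005125 0.15702912 0.21759245] [-0.51933125  0.11326718  0.46282869] [-0.04146936 -0.04147454 -0.04387324] 0.04296112413363878
```

View pics/w10a.png

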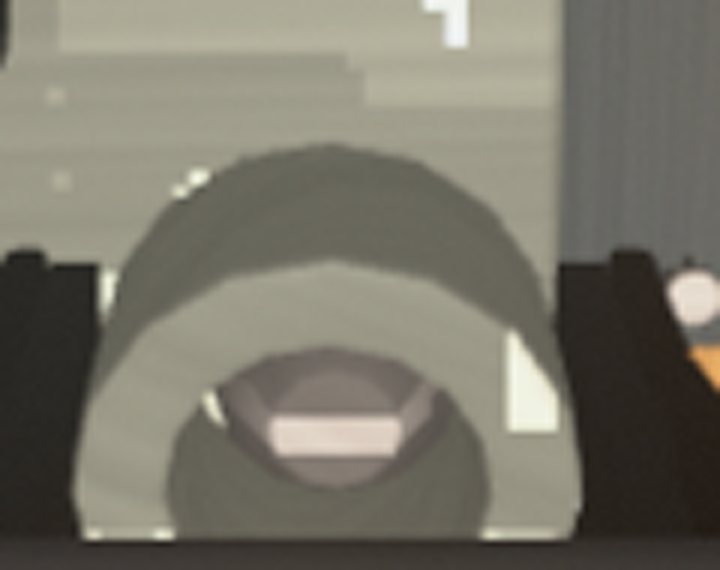

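View pics/d10a.png

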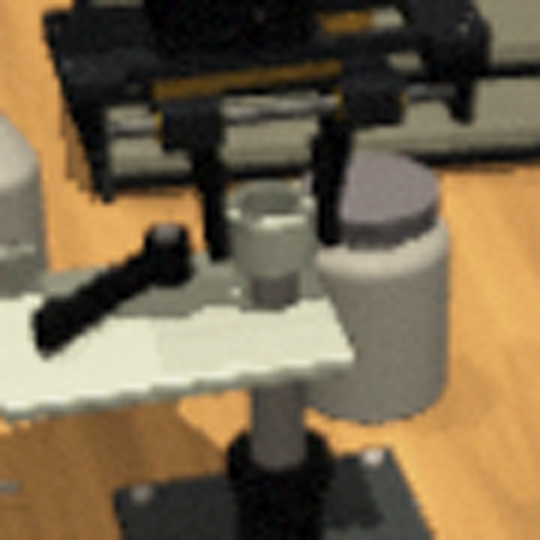

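The pin top now shows centred in the bore (~(330,435) in the crop), with no force on it. Lowering on.

```bash
python3 -m crank '[[-1,[0,0,3],0],[-1,[0,0,7],0],[-1,[0,0,12],0],[-1,[0,0,16],0],[-1,[0,0,19],0],[-1,[0,0,21],0],[-1,[0,0,21],0]]';python3 - <<'E'
from h import *
d=snap("side","d11"); s=r.read_state(); print(s["ee_pos"],s["ft_force"],s["torque"],s["width"]);u,v=proj(d,s["ee_pos"]); crop("d11",int(u)-45,int(v)-40,90,90,6,"d11a")
E
```

```text
time: 12.58
ee_pos: [0.6198, 0.1569, 0.1959]
eef_rot: [0.707, 0.707, -0.0, -0.0]
ft_force: [0.3, -0.8, -1.7]
width: 0.0428
[0.61989766 0.15700523 0.19629576] [ 0.10504077 -0.53330164  0.43856755] [-0.03303435 -0.01248048 -0.02791739] 0.04274626569207403
```

View pics/d11a.png

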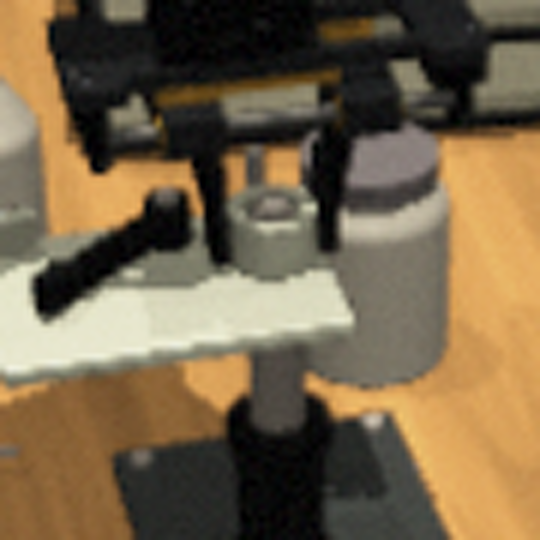

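```bash
python3 -m crank '[[0.35,[0,0,0],0],[0.35,[0,0,0],0],[0.35,[0,0,0],0],[0.35,[0,0,0],0],[0.35,[0,0,0],0],[0.35,[0,0,-10],0],[0.35,[0,0,-25],0],[0.35,[0,0,-45],0],[0.35,[0,0,-55],0],[0.35,[0,0,-55],0]]';python3 - <<'E'
from h import *
d=snap("side","d12");c=snap("wrist","w12"); s=r.read_state(); print(s["ee_pos"],s["ft_force"],s["width"]);u,v=proj(d,[.62,.155,.2]); crop("d12",int(u)-60,int(v)-40,90,80,7,"d12a")
E
```

```text
time: 13.47
ee_pos: [0.6212, 0.1574, 0.255]
eef_rot: [0.707, 0.707, 0.002, 0.001]
ft_force: [1.2, -0.1, 0.6]
width: 0.0584
[0.62005879 0.15706147 0.25151519] [ 0.17991339 -0.52166249 -0.83421963] 0.058734233786936534
```

View pics/d12a.png

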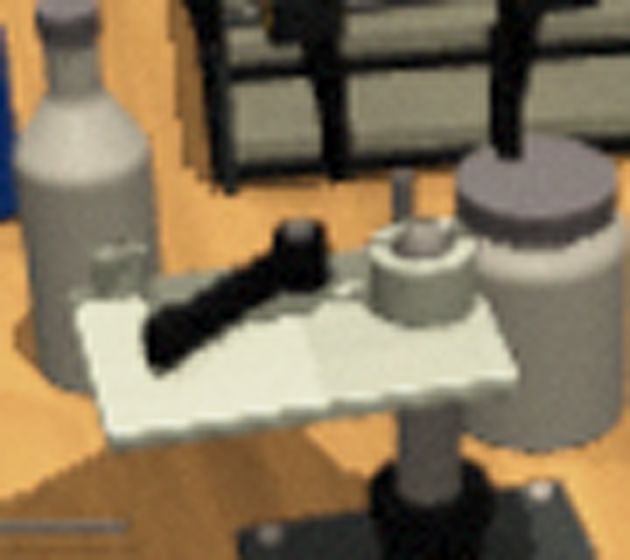

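View pics/w12.png

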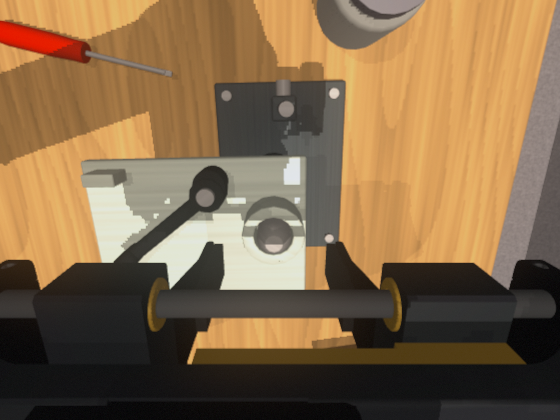

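Run:
```python
from h import *
snap("scene","s12")
crop("s4",375,205,50,60,12,"p1"); crop("w12",250,70,70,70,9,"p2"); crop("w4",270,0,70,25,10,"p3"); crop("s12",375,205,50,60,12,"p4")
```

```text
(no output)
```

View pics/p1.png

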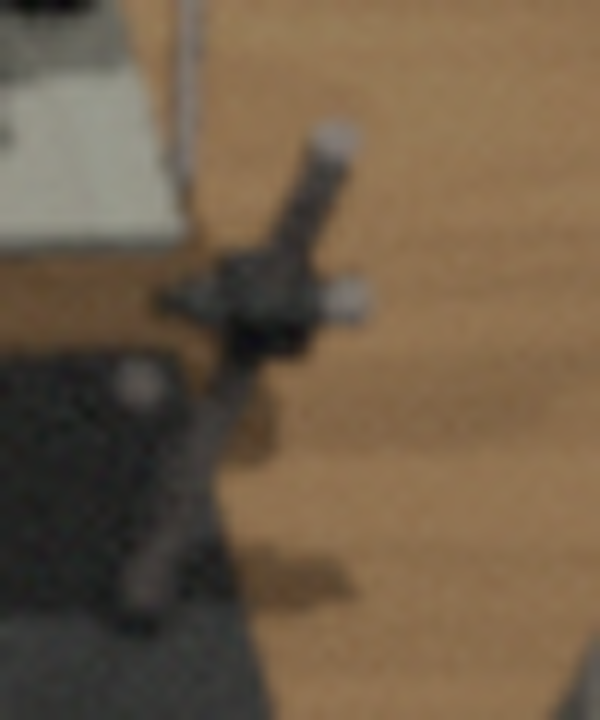

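View pics/p2.png

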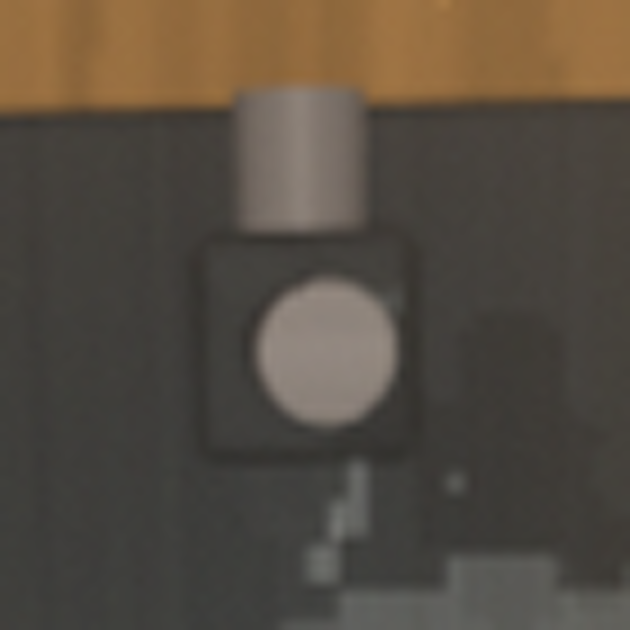

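View pics/p4.png

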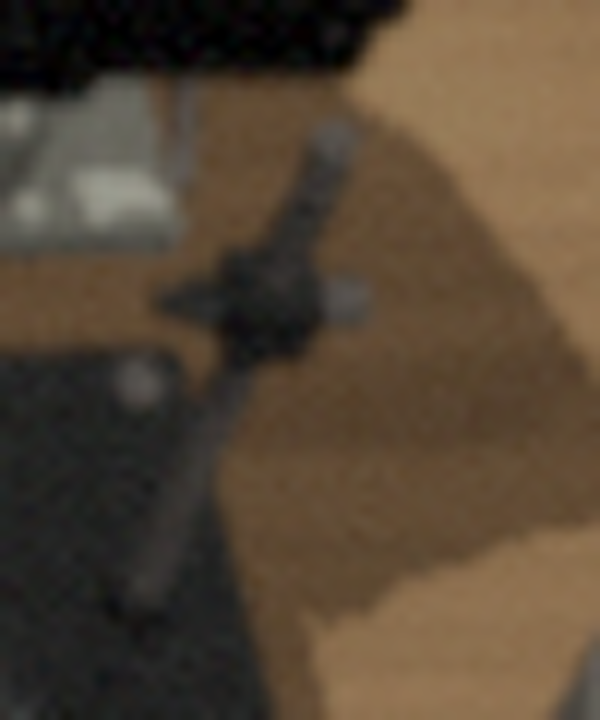

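Run:
```python
from h import *
c=load("s4")
rt=onz(c,375+335/12-.5,205+132/12-.5,.202);print("rodtop",rt, "rodbase",onz(c,375+143/12,205+595/12,.010))
w=load("w12");print("rodtop wrist",onz(w,250+328/9-.5,70+352/9-.5,.202))
o,d=ray(c,375+158/12-.5,205+297/12-.5)
for x in(.624,.626,.628,.630,.632):
    print(x,o+d*(x-o[0])/d[0])
for z in (.125,.14,.155): print(z,proj(c,[.628,.215,z]))
```

```text
rodtop [0.62556447 0.24049803 0.202     ] rodbase [0.62378669 0.24583936 0.01      ]
rodtop wrist [0.62760753 0.2399242  0.202     ]
0.624 [0.624      0.21733929 0.13919962]
0.626 [0.626      0.21628749 0.14199044]
0.628 [0.628      0.2152357  0.14478126]
0.63 [0.63       0.21418391 0.14757208]
0.632 [0.632      0.21313211 0.1503629 ]
0.125 [385.87262814 233.48321542]
0.14 [387.16255666 230.28478506]
0.155 [388.48138456 227.01469752]
```

```bash
python3 -m crank '[[-1,[-5,-15,0],0],[-1,[-15,-40,0],0],[-1,[-27,-65,0],0],[-1,[-40,-90,0],0],[-1,[-50,-105,0],0],[-1,[-53,-109,0],0],[-1,[-53,-109,5],0],[-1,[-53,-109,15],0],[-1,[-53,-109,25],0],[-1,[-53,-109,30],0],[-1,[-53,-109,30],0]]';python3 - <<'E'
from h import *
snap("wrist","w13");snap("scene","s13");d=snap("side","d13"); s=r.read_state(); print(s["ee_pos"],s["ft_force"],s["width"]);u,v=proj(d,s["ee_pos"]); crop("d13",int(u)-40,int(v)-50,100,100,6,"d13a")
E
```

```text
time: 14.53
ee_pos: [0.5104, 0.1042, 0.219]
eef_rot: [0.707, 0.707, -0.002, -0.001]
ft_force: [0.1, 0.3, 0.9]
width: 0.0013
[0.51127344 0.10429987 0.22144223] [ 0.45221388 -0.32891398 -0.05814103] 0.0006423463685713165
```

View pics/d13a.png

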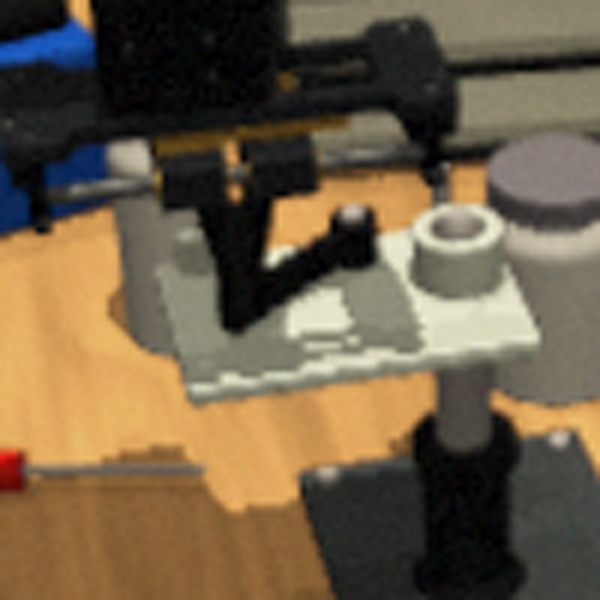

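View pics/w13.png

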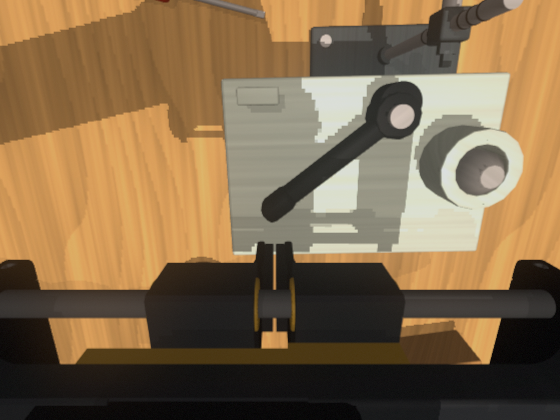

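Run:
```python
from h import *
c=load("w13");print("lever tip -y edge",onz(c,270,221,.212),onz(c,270,221,.2), "hub",onz(c,402,116,.217),"levtip ctr",onz(c,276,205,.215),"plate corner",onz(c,233,253,.19),"pin",onz(c,492,177,.226),"rodtop",onz(c,513,3,.202))
im=cv2.imread("pics/w13.png")[0:85,370:530]; im=cv2.convertScaleAbs(im,alpha=1.6,beta=15); cv2.imwrite("pics/p5.png",cv2.resize(im,None,fx=5,fy=5,interpolation=cv2.INTER_CUBIC))
```

```text
lever tip -y edge [0.50720119 0.12535591 0.212     ] [0.5069953  0.12082028 0.2       ] hub [0.57398017 0.1839197  0.217     ] levtip ctr [0.51062465 0.13602236 0.215     ] plate corner [0.48177791 0.09391061 0.19      ] pin [0.61958343 0.15464911 0.226     ] rodtop [0.628089   0.23752223 0.202     ]
```

View pics/p5.png

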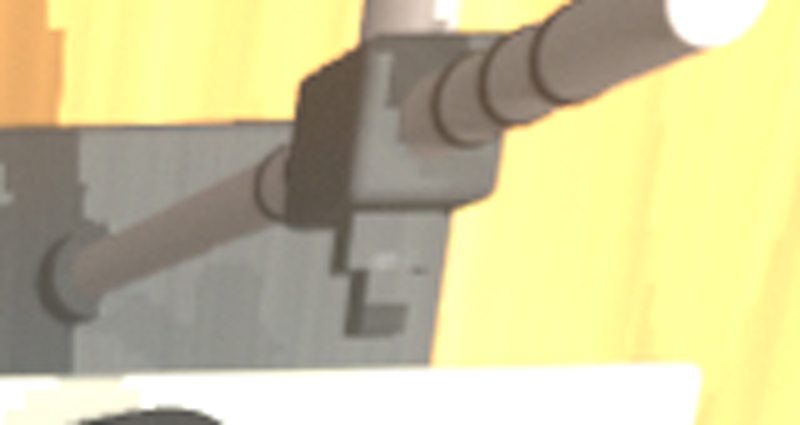

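Run:
```python
from h import *
c=load("w13");s=load("s4")
t=(370+386/5-.4,307/5-.4)
o,d=ray(c,*t)
for x in(.626,.628,.630): print(o+d*(x-o[0])/d[0])
print(o+d*(.2149-o[1])/d[1])
print(tri(c,t,s,(387.7,229.3)))
# rod check: clamp/rod axis
print("rod base",onz(c,370+75/5,275/5,.012))
```

```text
[0.626      0.21756338 0.14956179]
[0.628      0.21805279 0.14556944]
[0.63       0.21854219 0.14157709]
[0.61511581 0.2149     0.17128854]
(array([0.62807394, 0.21681326, 0.14456786]), [np.float64(0.0013871061623314336), np.float64(0.0013871061623314627)])
rod base [0.62770976 0.24025738 0.012     ]
```

```bash
python3 -m crank '[[-1,[0,0,10],0],[-1,[0,0,20],0],[-1,[0,0,27],0],[-1,[0,0,31],0],[-1,[0,0,35],0],[-1,[0,0,41],0],[-1,[0,0,48],0],[-1,[0,0,56],0],[-1,[0,0,64],0],[-1,[0,0,71],0],[-1,[0,0,76],0],[-1,[0,0,78],0]]';python3 -m crank '[[-1,[0,0,0],0],[-1,[0,0,0],0],[-1,[0,0,0],0]]';python3 - <<'E'
from h import *
snap("wrist","w14");snap("scene","s14");d=snap("side","d14"); s=r.read_state(); print(s["ee_pos"],s["ft_force"],s["width"]);u,v=proj(d,s["ee_pos"]); crop("d14",int(u)-40,int(v)-50,100,100,6,"d14a")
crop("s14",330,170,90,90,8,"s14a")
E
```

```text
time: 15.68
ee_pos: [0.5105, 0.1039, 0.1433]
eef_rot: [0.707, 0.707, -0.0, -0.0]
ft_force: [-5.2, -1.6, 9.3]
width: 0.0005
time: 15.93
ee_pos: [0.5105, 0.1039, 0.1437]
eef_rot: [0.707, 0.707, -0.0, -0.0]
ft_force: [-4.8, -1.8, 7.3]
width: 0.0004
[0.51053422 0.10384969 0.14377551] [-4.67735144 -0.75742232  6.96517726] 0.0003132493960373011
```

View pics/d14a.png

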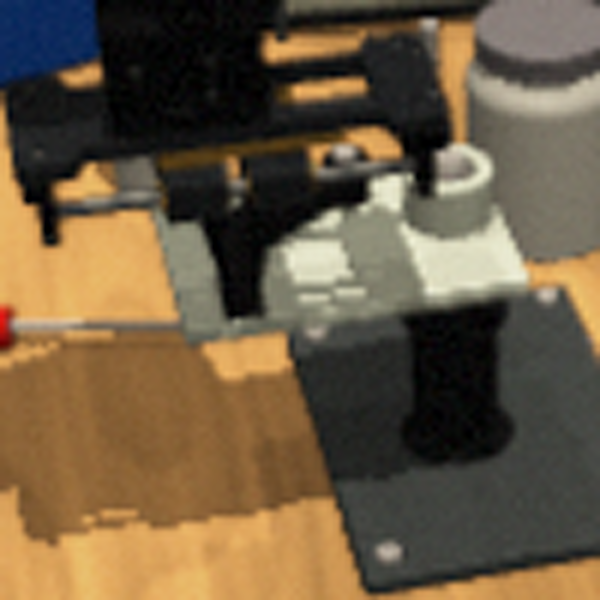

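View pics/s14a.png

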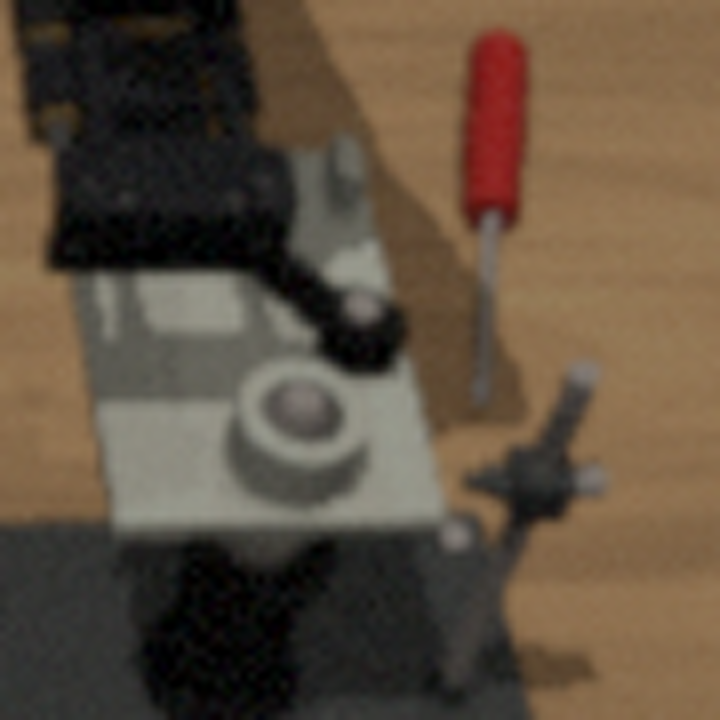

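View pics/w14.png

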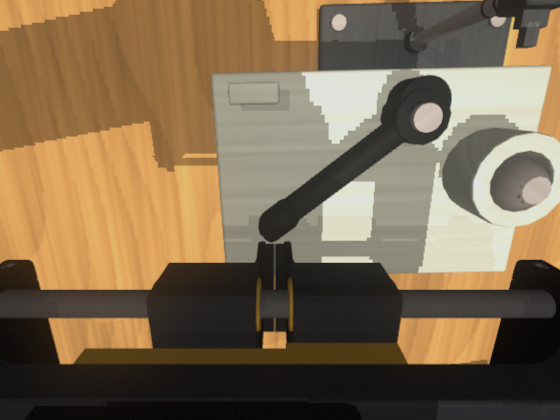

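Run:
```python
from h import *
s=load("s14");z=.1437
f=lambda P:((proj(s,P)-[330,170])*8+4).round(1)
for z in(.139,.144,.149): print(z,"corner",f([.6433,.2073,z]),"tip",f([.6282,.2149,z]),"farcorner",f([.6458,.0953,z]))
im=cv2.imread("pics/w14.png")[0:70,480:560]; im=cv2.convertScaleAbs(im,alpha=1.6,beta=15); cv2.imwrite("pics/p6.png",cv2.resize(im,None,fx=8,fy=8,interpolation=cv2.INTER_CUBIC))
crop("s14",375,210,40,40,16,"s14b")
```

```text
0.139 corner [446.5 525.4] tip [460.4 488.5] farcorner [114.4 533. ]
0.144 corner [450.  516.8] tip [463.9 479.8] farcorner [116.6 524.4]
0.149 corner [453.5 508.1] tip [467.4 471.1] farcorner [118.9 515.7]
```

View pics/p6.png

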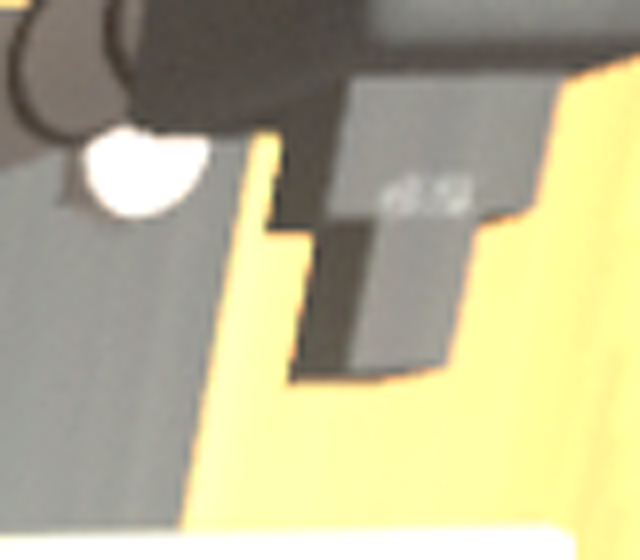

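View pics/s14b.png

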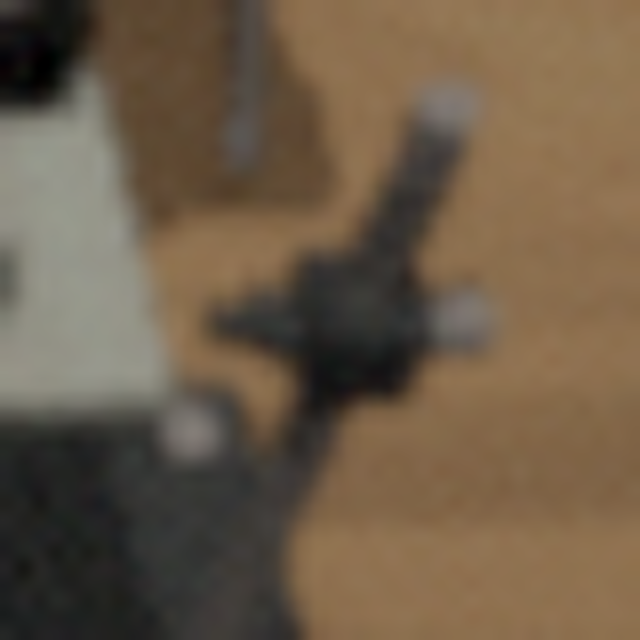

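Run:
```python
from h import *
c=load("w14"); s=load("s14")
t=(480+398/8-.45,368/8-.45)
o,d=ray(c,*t)
for x in(.626,.628,.630): print(o+d*(x-o[0])/d[0])
print("corner",onz(c,480+575/8-.45,528/8-.45,.1437),"expect .6433 .2073; pin",onz(c,537,191,.1797),"hub",onz(c,428,117,.1707))
print(tri(c,t,s,(330+466/8-.5,170+477/8-.5)))
print("two wrist",tri(c,t,load("w13"),(446.8,61)))
print(proj(c,[.6282,.2149,.1437]),proj(c,[.6282,.2149,.1487]))
```

```text
[0.626      0.21461592 0.14761914]
[0.628      0.21506083 0.14489976]
[0.63       0.21550574 0.14218038]
corner [0.64154433 0.2066782  0.1437    ] expect .6433 .2073; pin [0.61927402 0.15466566 0.1797    ] hub [0.57363525 0.18402414 0.1707    ]
(array([0.62786893, 0.21520305, 0.14516156]), [np.float64(0.00018543870332444966), np.float64(0.00018543870332437526)])
two wrist (array([0.63023932, 0.21707702, 0.14155851]), [np.float64(0.0014842537731236222), np.float64(0.001484253773123681)])
[527.6494562   46.39545998] [536.17714671  44.42448913]
```

```bash
python3 -m crank '[[-1,[0,0,-1],0],[-1,[0,0,-2],0],[-1,[0,0,-2],0],[-1,[0,0,-2],0],[-1,[0,0,-2],0],[-1,[2,0,-2],0],[-1,[5,0,-2],0],[-1,[8,0,-2],0],[-1,[10,0,-2],0]]'; python3 -m crank '[[-1,[3,0,0],0],[-1,[6,0,0],0],[-1,[9,0,0],0],[-1,[12,0,0],0],[-1,[15,0,0],0],[-1,[18,0,0],0],[-1,[20,0,0],0],[-1,[20,0,0],0]]'
python3 - <<'E'
from h import *
snap("wrist","w15"); s=r.read_state(); print(s["ee_pos"],s["ft_force"],s["width"])
E
```

```text
time: 16.83
ee_pos: [0.5118, 0.1128, 0.1462]
eef_rot: [0.708, 0.707, 0.0, 0.001]
ft_force: [-0.5, -5.8, 7.3]
width: 0.0008
time: 17.5
ee_pos: [0.505, 0.1272, 0.1424]
eef_rot: [0.708, 0.706, -0.009, -0.002]
ft_force: [-25.6, -22.3, 8.8]
width: 0.0006
[0.50498371 0.1271214  0.14236924] [-25.44832022 -22.4508265    8.52541422] 0.0005882568928690286
```

View pics/w15.png

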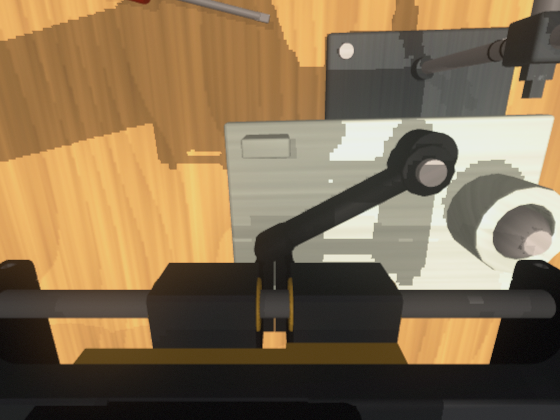

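The fingers pushed the lever to about 0.45 rad, but friction at its tip is jamming it: the force runs along the lever at about 34 N. I'll ease the tool along the tip's arc, which needs movement in -x too.

```bash
python3 -m crank '[[-1,[0,-3,0],0],[-1,[0,-6,0],0],[-1,[0,-9,0],0],[-1,[0,-11,0],0],[-1,[0,-11,0],0]]'
python3 - <<'E'
from h import *
c=snap("wrist","w16"); s=r.read_state(); print(s["ee_pos"],s["ft_force"],s["width"])
E
```

```text
time: 17.97
ee_pos: [0.5011, 0.132, 0.1464]
eef_rot: [0.708, 0.706, 0.0, 0.002]
ft_force: [1.5, -7.1, 7.7]
width: 0.0005
[0.50108041 0.13200908 0.14636567] [ 1.25972055 -7.67899981  8.35641483] 0.00024268330205210741
```

View pics/w16.png

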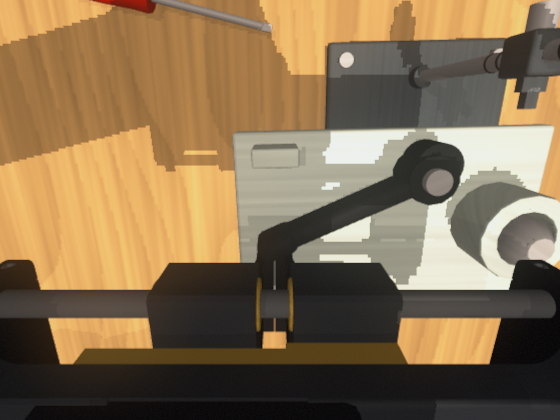

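```bash
python3 -m crank '[[-1,[3,-1,0],0],[-1,[6,-2,0],0],[-1,[9,-3,0],0],[-1,[12,-4,0],0],[-1,[15,-4.5,0],0],[-1,[18,-5,0],0],[-1,[18,-5,0],0]]'
python3 - <<'E'
from h import *
c=snap("wrist","w17"); s=r.read_state(); print(s["ee_pos"],s["ft_force"],s["width"])
E
```

```text
time: 18.6
ee_pos: [0.4948, 0.1499, 0.1457]
eef_rot: [0.708, 0.707, -0.001, 0.001]
ft_force: [-4.7, -7.9, 8.8]
width: 0.0003
[0.49481335 0.14990992 0.14573396] [-4.72174145 -7.46351017  8.29827532] 0.0007311024338582363
```

View pics/w17.png

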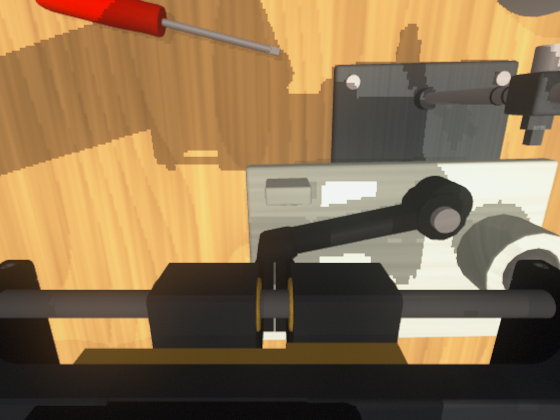

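```bash
python3 -m crank '[[-1,[3,-0.5,0],0],[-1,[6,-1,0],0],[-1,[9,-1,0],0],[-1,[12,-1,0],0],[-1,[14,-1,0],0],[-1,[16,-1,0],0],[-1,[16,-1,0],0]]'
python3 - <<'E'
from h import *
c=snap("wrist","w18"); s=r.read_state(); print(s["ee_pos"],s["ft_force"],s["width"])
snap("side","d18");snap("scene","s18"); crop("s18",330,170,90,90,8,"s18a"); crop("d18",225,120,100,90,7,"d18a")
E
```

```text
time: 19.23
ee_pos: [0.4928, 0.1659, 0.145]
eef_rot: [0.708, 0.707, -0.002, 0.0]
ft_force: [-7.7, -8.1, 6.9]
width: 0.0004
[0.49275701 0.16585993 0.14506259] [-7.7581842  -7.45114609  7.41002575] 0.0003925319782433901
```

View pics/w18.png

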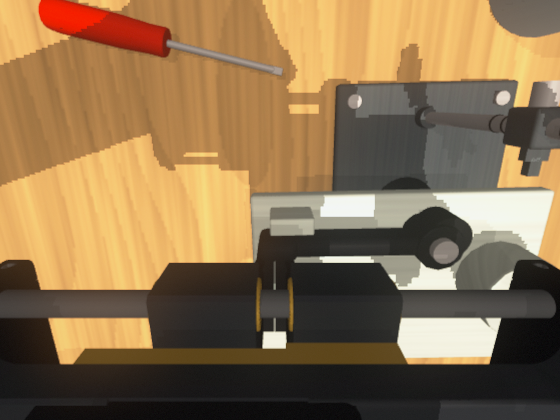

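View pics/s18a.png

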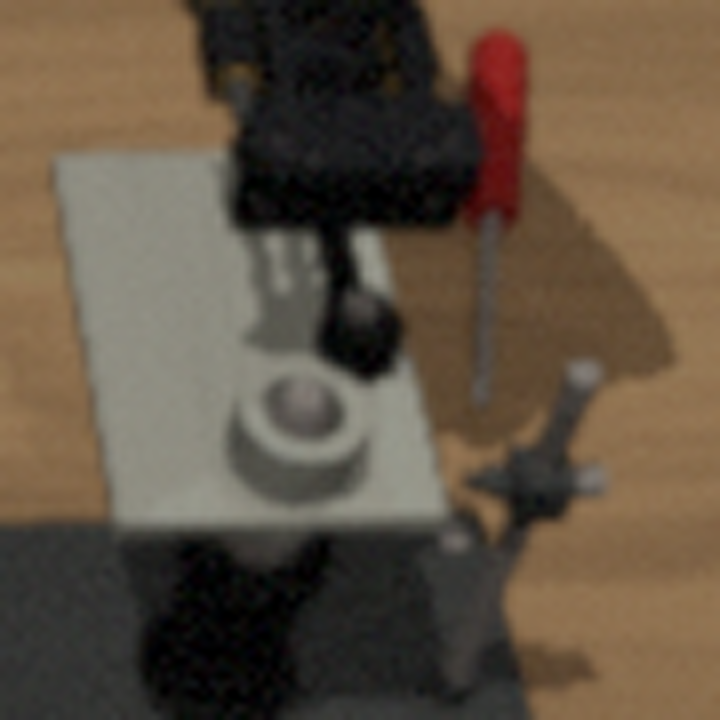

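View pics/d18a.png

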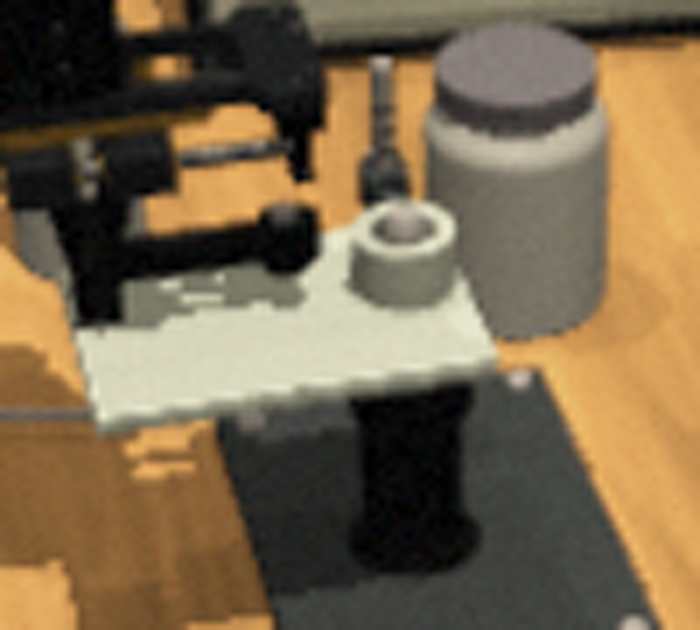

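```bash
python3 -m crank '[[-1,[1,0,0],0],[-1,[2,0,0],0],[-1,[3,0,0],0],[-1,[4,0,0],0],[-1,[4,0,0],0]]'
python3 - <<'E'
from h import *
c=snap("wrist","w19"); s=r.read_state(); print(s["ee_pos"],s["ft_force"],s["width"])
crop("w19",230,150,330,130,2.4,"w19a")
E
```

```text
time: 19.8
ee_pos: [0.4928, 0.1664, 0.1446]
eef_rot: [0.709, 0.706, -0.004, 0.001]
ft_force: [-8.2, -19.8, 8.7]
width: 0.0
[0.49278019 0.16635762 0.14458684] [ -8.36408435 -19.90871541   8.4537569 ] 0.0007452399422845167
```

View pics/w19a.png

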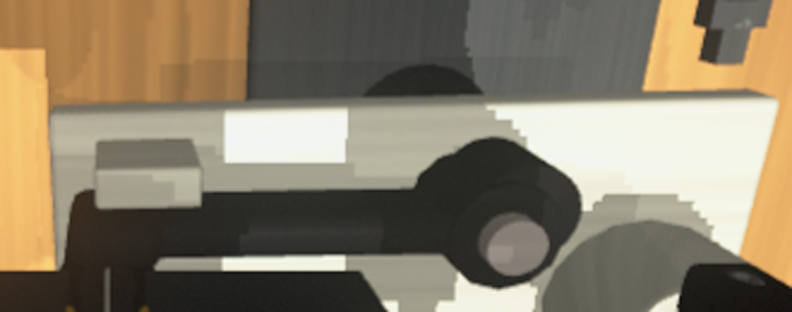

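```bash
python3 -m crank '[[-1,[0,0,-1],0],[-1,[-1,0,-1],0],[-1,[-1,0,-1],0],[-1,[-1,0,-1],0]]'
python3 - <<'E'
from h import *
c=snap("wrist","w20");snap("scene","s20"); s=r.read_state(); print(s["ee_pos"],s["ft_force"])
im=cv2.imread("pics/w20.png")[130:210,490:560]; im=cv2.convertScaleAbs(im,alpha=1.6,beta=15); cv2.imwrite("pics/p7.png",cv2.resize(im,None,fx=8,fy=8,interpolation=cv2.INTER_CUBIC)); crop("s20",375,210,40,40,16,"s20b")
for z in(.1416,.1456,.1496): print(z,((proj(c,[.6282,.2149,z])-[490,130])*8+4).round(1))
print("corner",((proj(c,[.6433,.2073,.1455])-[490,130])*8+4).round(1))
E
```

```text
time: 20.18
ee_pos: [0.4928, 0.1663, 0.1457]
eef_rot: [0.708, 0.706, -0.004, 0.001]
ft_force: [-7.9, -15.3, 8.3]
width: 0.0004
[0.49280993 0.16631106 0.1456975 ] [ -7.21476667 -15.73744531   8.53130334]
0.1416 [299.2 364.2]
0.1456 [345.7 377.5]
0.1496 [394.4 391.5]
corner [542.7 488.3]
```

View pics/p7.png

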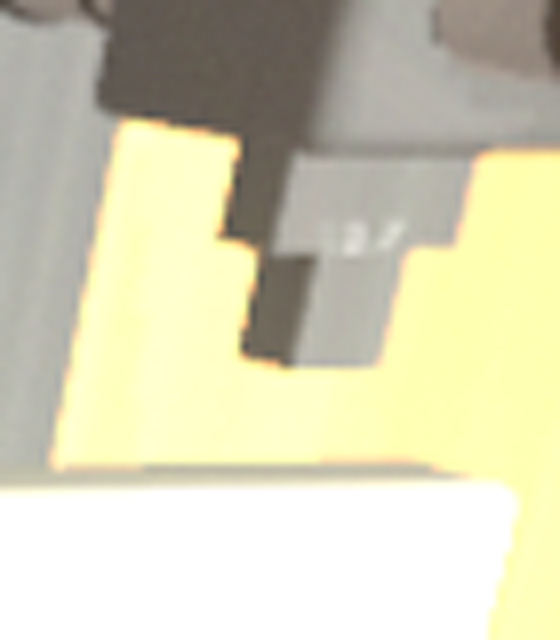

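View pics/s20b.png

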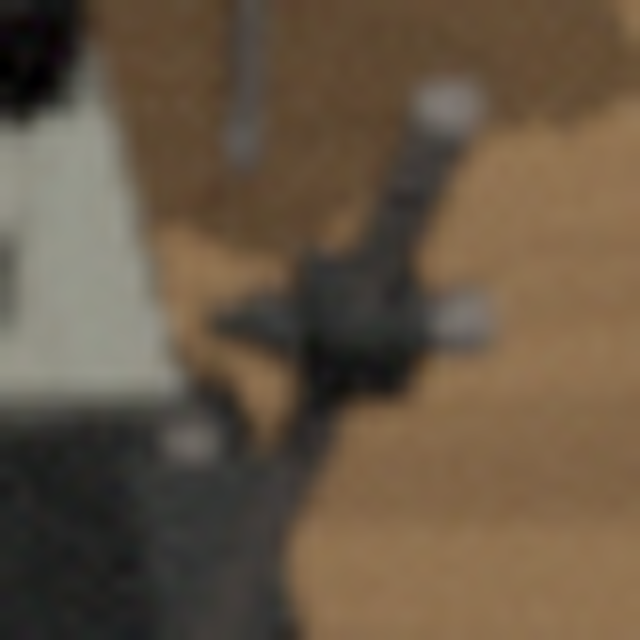

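The plate top and pointer tip are level in the scene view: tip at row 318 of the crop, plate corner at 393, a 75 px gap where about 74 is expected. The lever rests on its stop and the push is steady, so I'm handing in.

```bash
python3 -m crank '[[-1,[0,0,0],0],[-1,[0,0,0],0],[-1,[0,0,0],0]]'
python3 - <<'E'
from h import *
s=r.read_state(); print(s["ee_pos"],s["ft_force"]); print(r.close_job())
E
```

```text
time: 20.53
ee_pos: [0.4928, 0.1663, 0.1457]
eef_rot: [0.708, 0.706, -0.004, 0.001]
ft_force: [-7.9, -16.0, 8.0]
width: 0.0003
[0.49279436 0.16633027 0.14568825] [ -7.88623494 -16.01947564   7.96177685]
the job is handed in; nothing more can be done
None
```

I put the tall sleeve over the pin and let go. I then pressed the plate down to the pointer with the lever open, slid the lever closed, and handed in at 20.5 s still holding the plate there.

**What went wrong on the way:**
- **First grasp:** I lifted while the fingers were still closing, so they held only the top 2–3 mm of the sleeve. I set it down on free table and gripped it again.
- **Lever jam:** The first push made the fingertip stick on the lever's tip, with about 34 N sideways. The tool dipped to 0.1424 m for a moment, about 3 mm under the pointer height I measured. Following the tip's arc freed it.

**Last checks:**
- **Sleeve:** It sat flat around the pin in the side and scene pictures after release and with the plate down.
- **Height:** The fingertips, and so the plate top, are at 0.1457 m. My pointer readings mostly came to 0.145–0.147 m. One pair of wrist views gave 0.1416 m, which disagrees. A direct scene comparison of plate edge and pointer tip showed them level to about 1 mm.
- **Lever:** It lay along the plate against its stop block. A further 4 mm of push moved it only 0.5 mm while the force rose by 12 N.
- **Push:** The fingers press down with about 8 N and push the lever towards its stop with about 16 N.
- **Pointer and other items:** I saw no sign of the pointer or anything else having moved. I did not measure them again at the end.

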